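# Nest the lane channels and close the wash cassette

## Robot

A 7-joint arm with a two-finger parallel gripper is mounted at the origin on a cart in front of the work surface, level with it; the furniture and walls round the work are solid. World frame = base frame: x ahead of the robot, y to its left, z up, the work surface at z = 0. Lengths are in m, angles in rad, forces in N, time in s.
With the tool pointing down it reaches from about 0.425 to 0.875 m from the base axis. Payload 9.9 kg.
Tool frame: the origin (TCP) lies between the finger pads; the fingertips stand 25 mm ahead of it and the grasp point (between the pads) lies 6 mm ahead of it; z points along the fingers, y is the line along which they close (so a half turn about z gives the same grasp; the last joint's range is limited). The gripper opens to 85 mm and grips with 20 to 120 N. Pads are 22 mm wide; open, the fingers measure 114 mm over their backs; the gripper's body (76 mm by 85 mm) begins 54 mm behind the grasp point. The pads swing forward as they close: fully open they stand 13 mm farther back than shut.
Start: joints at [1.098, 0.576, 0.025, 1.437, -0.015, 1.129, -0.057], TCP at [0.256, -0.625, 0.256] pointing down, gripper open.
Joint ranges: [-2.76, 2.76], [-0.34, 2.15], [-1.52, 1.57], [0.19, 2.46], [-1.09, 4.23], [0.17, 1.99], [-2.82, 2.82]. Speed limits (rad/s): [2.22, 2.22, 3.01, 3.01, 3.14, 3.14, 3.14].

## Interface

Orientations are given as a unit quaternion [x, y, z, w].
In Python, from station import r gives the robot as it stands. The module is installed in compiled form; this text tells all that it offers.
- The arm moves only by the tool arm_command, never from a script. Its argument "commands" is a list of rows, each an object with "grip": the opening, from 0 (shut) to 1 (fully open); "slide": the shift along the tool's x, y, z as a fraction of full scale, a list of three; "rot": the turn, a rotation vector about the tool's x, y, z as a fraction of full scale, a list of three. In form: [{"grip": grip, "slide": [dx, dy, dz], "rot": [ax, ay, az]}, ...]. A call has exactly 10 rows; each row is the pose to reach, as a shift and turn from the pose commanded when the call began, along the tool's axes at that moment; what a row does not reach only later rows make up. Full scale, the value 1, is 100 mm for a shift and 90 degrees for a turn. A row lasts 1/12 s, in which the tool goes at most 41.7 mm and 7.16 degrees, less where a joint would pass 70% of its speed; a pose out of reach is approached as far as the arm can. A call with a number of a shift or a turn outside -1 to 1 is refused whole. A call with a gripper value outside its range is refused whole. The fingers move at their own pace and stop on an object; "squeeze" is the grip in N (left out, the last holds). Time passes only in rows, so rows that repeat a pose let the fingers close, or fill a call up. It gives the time, the measured TCP pose, the force, the opening and the grip force at its end, in the units of the state.
- r.observe(): the state, without advancing time (a new reading comes with each control period).
- r.capture(name): name is "side" or "top"; returns a dict with "frame" (400x640x3 uint8, red, green, blue), "fx", "fy", "cx", "cy" (pixels), "R" (3x3) and "t" (3): a world point X has camera coordinates R X + t. Camera axes: x right, y down, z forward; pixel columns grow to the right and rows downward; lengths in m; the calibration is good to about 2 mm. A picture is of the moment at which its call begins. There is no depth.
- r.close_job(): hands the job in; it is judged then, once.
Trained networks look in a picture, given as the dict that the camera call returned (one of the last four; its "shot" number tells which), for a name from the list of things; names that differ only in an ending like _2 or _b are one class to them, and where a whole thing is asked for, a point or a joint stands for the part that bears it (a point fixed in the world has none). Each returns a list of dicts, best first, with "conf" (0 to 1); they miss things now and then, are a little off and sometimes report something else, mostly with a low value. They report only what shows in the picture. A call takes as long as a camera call. They do not tell look-alikes from the thing itself.
- r.boxes_of(picture, target): "position" ([row, column] as shares, 0 to 1, of the picture: columns of its width, rows of its height, amid what is visible of it).
- r.masks_of(picture, target): "mask" (400x640 bool, what is visible of it) and "position" ([row, column] as shares, 0 to 1, of the picture: columns of its width, rows of its height, amid what is visible of it).
The state is a dict: "clock": time; "qpos": joint angles; "joint_vel": joint speeds; "joint_efforts": joint torques, N m; "ee_pos": TCP position; "orientation": TCP orientation; "ft_force": force on the tool from outside, world axes, zero at the start; "ft_torque": the same for the moment, N m; "gripper_width": finger opening in m; "gripper_force": force on a finger pad.
Only numpy, scipy, OpenCV 4.12 (cv2) and the standard library are available. Lean on these libraries where they do the work, as an engineer would, in place of code of your own. Each camera call takes 0.05 s, during which the arm holds its last target. There are 200 camera calls.

## Task

Pack the washed blue channels into the steel cassette so that its lid shuts: lay the loose channel that is open upwards flat in the free half, beside the one already there, then set the channel that is open downwards over the middle so that it straddles the two neighbouring legs and its own legs drop fully into the two troughs. Finally swing the lid down until it is fully shut, and leave the timer, dish, marker and tube on the worktop where they are.

Things in the scene. Friction and masses are not known exactly. Their poses are not given: they have to be found in the camera images.
- cassette: Slotted steel cassette, fixed. Origin: centre of its underside, on the worktop; x along the channels towards the lid hinge at the far end, y left, z up. Inner floor 160 (x) by 122 mm (y), its top at z = 6 mm. End walls 3 mm thick, to z = 56 mm. Along the sides (y = +-61 mm) only a 3 mm thick lip to z = 16 mm, open above. Holds two channels side by side with 10 mm to spare in x and in y.
- lid (a joint): Flat slotted steel lid, hinged at the far end (axis along cassette y). 0 = shut flat on the end walls (top at z = 59 mm), 1.57 = upright, limit 2.1; starts at 1.75 to 2.05, leaning back. Friction hinge (0.2 N m): stays where left, moves with 2 to 3 N at its free edge, no latch. 130 mm wide, 2.5 mm thick, reaches 168 mm from the hinge; a pack higher than z = 56 mm keeps it from shutting.
- lid_hinge (a point): Middle of the lid's hinge line, at (84, 0, 56) mm in the cassette's frame; fixed.
- lid_tab (a point): End of the black grip tab at the middle of the lid's free edge, 186 mm from the hinge line, moves with the lid. The tab is 40 mm wide, 20 mm long, 8 mm thick, and its outer (upper) face stands 3 mm proud of the lid's.
- channel_a: Blue plastic U-channel already in the left (+y) half of the cassette, open side up, loose, within 3 mm of the left lip. 150 mm long (its x), 56 mm wide (y), 38 mm high (z); web and legs 8 mm thick, so the trough is 40 mm wide and 30 mm deep; 0.16 kg. Origin: centre of its underside, z up.
- channel_b: Loose blue U-channel like channel_a on the worktop, open side up; 8 mm thick legs, middles at y = +-24 mm, tops at z = 38 mm; 0.11 to 0.22 kg. Origin: centre of its underside, x lengthwise, z up. It goes in the cassette's right (-y) half; no finger fits between the two channels there, but the leg next to the lip can be pinched: one finger in the trough, one outside above the lip.
- channel_c: Loose blue U-channel of the same size on the worktop, open side down: stands on its legs, web on top (z = 30 to 38 mm); 0.11 to 0.22 kg. Origin: midway between the leg tips, at the bottom; x lengthwise, z up. Nested, its legs stand on the webs of channel_a and channel_b, one in each trough: origin 14 mm and top 52 mm above the worktop.
- timer: Small white bench timer, 68x68x19 mm, loose on the worktop; leave alone. Origin: centre of its underside.
- petri_dish: Covered clear dish, 90 mm across, 14 mm high, loose; leave alone. Origin: centre of its underside.
- blue_marker: Blue marker lying on the worktop, 138 mm long, 14 mm high; leave alone. Origin: centre of its underside.
- loose_tube: Sample tube with orange cap lying on the worktop, 106 mm long, 17 mm high; leave alone. Origin: centre of its underside.
Not all that is in view belongs to the job. What is shaped like the cassette but green is not meant. What is shaped like the channel_b but red is not meant.

How it is judged:
By the outcome, as a careful person would: the job done as asked, in the order asked, and still so for the second after the job is handed in, with the robot touching nothing.
It also fails if it takes over 72 s, if anything falls off the work surface, if the arm or the gripper's body presses on something with over 40 N, if the wrist force passes 120 N, or if a joint passes its speed limit or range.

## Working session

There is one attempt and no reset: what is moved stays moved. The work goes in short steps, Python scripts to look and compute and a tool call to move; the robot and the scene stay as the last step left them, time stands still between calls to the robot, and variables do not carry over. Pictures are saved under pics/ and viewed, at most 10 in all, crops included, and the job is handed in when it is done.

Besides the shell and the picture viewer there is one more tool, called after "Emit:" as name([rows], argument=value, ...), one row to a line, values as JSON. arm_command: Moves the arm, as the interface text tells. Shift numbers are shares of 100 mm and turn numbers shares of 90 degrees, none past 1 either way. Its arguments: {"type":"object","properties":{"commands":{"type":"array","items":{"type":"object","properties":{"grip":{"type":"number"},"slide":{"type":"array","items":{"type":"number","minimum":-1,"maximum":1}},"rot":{"type":"array","items":{"type":"number","minimum":-1,"maximum":1}}}}},"squeeze":{"type":"number"}},"required":["commands"]}

```bash
mkdir -p pics
python3 - <<'E'
from station import r
import cv2,numpy as np
for n in ("top","side"):
    p=r.capture(n); cv2.imwrite(f"pics/{n}0.png",p["frame"][:,:,::-1])
    print(n,p["fx"],p["fy"],p["cx"],p["cy"],np.round(p["R"],4).tolist(),np.round(p["t"],4).tolist())
    for t in ("cassette","lid","channel_b","channel_c","lid_tab"):
        print(t,[(round(d["conf"],2),np.round(np.array(d["position"])*[400,640]).tolist()) for d in r.boxes_of(p,t)][:5])
s=r.observe(); print({k:np.round(v,3).tolist() for k,v in s.items()})
E
```

```text
top 456.9247351984534 456.9247351984534 321.85399417402795 202.61489581610746 [[-0.0152, -0.9999, -0.0065], [-0.9924, 0.0159, -0.1221], [0.1222, 0.0046, -0.9925]] [-0.1421, 0.5492, 1.4236]
cassette [(0.98, [166.0, 262.0]), (0.91, [264.0, 326.0])]
lid [(0.81, [162.0, 258.0]), (0.65, [266.0, 325.0])]
channel_b [(0.92, [210.0, 379.0]), (0.8, [212.0, 255.0]), (0.78, [220.0, 465.0]), (0.67, [213.0, 185.0])]
channel_c [(0.92, [210.0, 379.0]), (0.8, [212.0, 255.0]), (0.78, [220.0, 465.0]), (0.67, [213.0, 185.0])]
lid_tab [(0.78, [261.0, 324.0]), (0.6, [166.0, 258.0]), (0.16, [174.0, 265.0])]
side 429.8996530644667 429.8996530644667 316.1803422435611 198.26753264067528 [[-0.8302, 0.5572, 0.0173], [0.2983, 0.4701, -0.8307], [-0.471, -0.6845, -0.5565]] [0.502, -0.0476, 1.4222]
cassette [(0.59, [186.0, 353.0]), (0.58, [229.0, 326.0])]
lid [(0.83, [221.0, 310.0]), (0.73, [176.0, 357.0])]
channel_b [(0.75, [301.0, 421.0]), (0.74, [242.0, 355.0]), (0.64, [178.0, 278.0]), (0.56, [144.0, 250.0])]
channel_c [(0.75, [301.0, 421.0]), (0.74, [242.0, 355.0]), (0.64, [178.0, 278.0]), (0.56, [144.0, 250.0])]
lid_tab [(0.92, [222.0, 306.0]), (0.7, [297.0, 352.0]), (0.55, [180.0, 355.0])]
{'clock': 0.6, 'qpos': [1.098, 0.576, 0.025, 1.437, -0.015, 1.129, -0.057], 'joint_vel': [0.0, -0.002, -0.001, 0.001, -0.002, -0.001, 0.0], 'joint_efforts': [-0.001, -76.509, 2.247, -28.619, 0.015, 0.003, 0.0], 'ee_pos': [0.256, -0.625, 0.256], 'orientation': [0.981, 0.193, -0.0, -0.0], 'ft_force': [-0.348, -0.011, -0.3], 'ft_torque': [0.017, 0.004, 0.018], 'gripper_force': 0.0, 'gripper_width': 0.085}
```

View pics/top0.png

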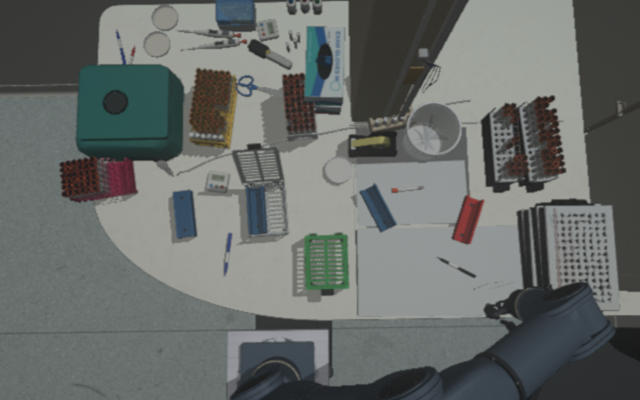

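View pics/side0.png

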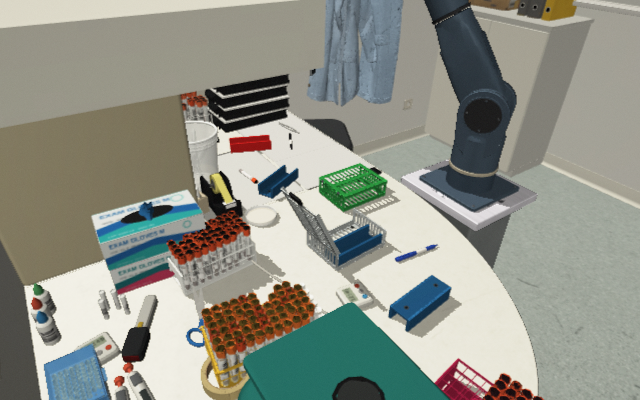

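The top view shows the cassette at about (265,210) with its lid leaning back at (258,165) and channel_a in its left half. channel_b (open up) is at (378,208), channel_c (web up) at (184,214). The marker is at (228,253), the timer at (217,182), the dish at (338,170) and the tube at (407,188). The green rack and the red channel are decoys. The side view agrees. Next I fit the poses to the masks.

```bash
cat > h.py <<'E'
from station import r
import cv2,numpy as np
from scipy.optimize import minimize,least_squares
def proj(p,X):
    X=np.atleast_2d(X); c=X@np.array(p["R"]).T+p["t"]
    return np.c_[p["fx"]*c[:,0]/c[:,2]+p["cx"],p["fy"]*c[:,1]/c[:,2]+p["cy"]]
def ray(p,u,v,z):
    R=np.array(p["R"]);t=np.array(p["t"]);o=-R.T@t
    d=R.T@np.array([(u-p["cx"])/p["fx"],(v-p["cy"])/p["fy"],1]); return o+d*(z-o[2])/d[2]
def place(q,X,z0=0):
    c,s=np.cos(q[2]),np.sin(q[2]); return X@np.array([[c,s,0],[-s,c,0],[0,0,1]])+[q[0],q[1],z0]
def box(x,y,z): return np.array([[a,b,c] for a in (-x/2,x/2) for b in (-y/2,y/2) for c in (0,z)])
L,W,H,T=.150,.056,.038,.008
def parts(up):   # convex boxes of a channel
    b=[]
    for (y0,y1,z0,z1) in ((-W/2,-W/2+T,0,H),(W/2-T,W/2,0,H),(-W/2,W/2,0,T) if up else (-W/2,W/2,H-T,H)):
        b.append(np.array([[a,y,z] for a in (-L/2,L/2) for y in (y0,y1) for z in (z0,z1)]))
    return b
def sil(p,q,bs,z0=0,S=4):
    m=np.zeros((400*S,640*S),np.uint8)
    for b in bs:
        h=cv2.convexHull(proj(p,place(q,b,z0)).astype(np.float32))
        cv2.fillConvexPoly(m,np.round((h+.5)*S*16).astype(np.int32),255,shift=4)
    return cv2.resize(m,(640,400),interpolation=cv2.INTER_AREA)/255.
def fit(views,q0,bs,z0=0):   # views: list of (pic,mask)
    f=lambda q:sum(np.abs(sil(p,q,bs,z0)-m).sum()/m.sum() for p,m in views)
    best=None
    for k in range(3):
        q0=minimize(f,q0,method="Nelder-Mead",options=dict(initial_simplex=np.array(q0)+np.r_[np.zeros((1,3)),np.diag([.012,.012,.15])*(-1)**k])).x
    return q0,f(q0)
def near(p,target,X):
    uv=proj(p,X)[0]; ds=r.masks_of(p,target)
    return min(ds,key=lambda d:np.hypot(*(np.array(d["position"])[::-1]*[640,400]-uv)))
E
python3 - <<'E'
from h import *
t=r.capture("top"); s=r.capture("side")
for n,uv,up,yaw in (("b",(378,208),1,np.pi/2),("c",(184,214),0,0)):
    X=ray(t,*uv,.025); mt=near(t,"channel_b",X);ms=near(s,"channel_b",X)
    u,v=proj(s,X)[0]; print(n,X.round(3),"side exp",u.round(),v.round(),(np.array(ms["position"])[::-1]*[640,400]).round(),mt["mask"].sum(),ms["mask"].sum())
    for y0 in (0.,.4,-.4,.8):
      out=[fit(V,[X[0],X[1],y0],parts(up)) for V in ([(t,mt["mask"]),(s,ms["mask"])],)]
      print(y0,[(np.round(q,4).tolist(),round(float(e),3)) for q,e in out])
def crop(p,u,v,w,h,k,f):
    cv2.imwrite(f,cv2.resize(p["frame"][v:v+h,u:u+w,::-1],None,fx=k,fy=k,interpolation=cv2.INTER_CUBIC))
a=cv2.resize(t["frame"][140:240,230:300,::-1],None,fx=5,fy=5,interpolation=cv2.INTER_CUBIC)
b=cv2.resize(s["frame"][180:280,280:370+20,::-1],None,fx=4,fy=5,interpolation=cv2.INTER_CUBIC)
cv2.imwrite("pics/crop1.png",np.hstack([a,b])); print(a.shape,b.shape)
E
```

```text
b [ 0.528 -0.33   0.025] side exp 279.0 178.0 [281. 181.] 869 773
0.0 [([0.5313, -0.3269, 0.4589], 0.151)]
0.4 [([0.5312, -0.327, 0.4592], 0.153)]
-0.4 [([0.5313, -0.3268, 0.4588], 0.151)]
0.8 [([0.5308, -0.3271, 0.4672], 0.153)]
c [0.518 0.291 0.025] side exp 421.0 298.0 [422. 304.] 923 1785
0.0 [([0.5212, 0.2943, 0.1222], 0.152)]
0.4 [([0.5216, 0.2943, 0.1188], 0.153)]
-0.4 [([0.521, 0.2941, 0.1211], 0.152)]
0.8 [([0.5218, 0.2943, 0.1185], 0.152)]
(500, 350, 3) (500, 440, 3)
```

View pics/crop1.png

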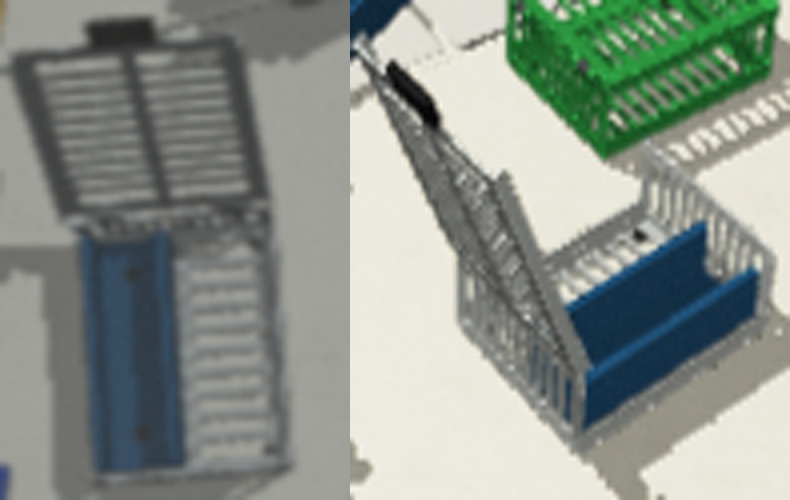

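The crop shows the cassette with its near-wall top corners at crop (97,478) and (290,465). channel_a is at (85–185, 235–470) against the left lip, and the black tab is at (122,33). In the side half, the near-wall corners are at (773,255) and (655,150). I fit the cassette, lid angle and channel_a from these points.

Run:
```python
from h import *
t=r.capture("top"); s=r.capture("side")
tp=lambda x,y:(230+x/5-.4,140+y/5-.4); sp=lambda x,y:(280+(x-350)/4-.4,180+y/5-.4)
C=[(t,tp(97,478),(-.083,.064,.056)),(t,tp(290,465),(-.083,-.064,.056)),
 (s,sp(773,255),(-.083,.064,.056)),(s,sp(655,150),(-.083,-.064,.056)),(s,sp(773,318),(-.083,.064,0)),
 (s,sp(580,440),(.083,.064,0)),(s,sp(460,322),(.083,-.064,0)),(s,sp(460,265),(.083,-.064,.056))]
lid=[(t,tp(15,58),(.168,.065)),(t,tp(235,40),(.168,-.065)),(t,tp(121,33),(.178,0)),(s,sp(413,95),(.178,0)),(t,tp(65,212),(0.01,.065))]
def res(q,full=0):
    e=[]
    for p,uv,X in C: e.append(proj(p,place(q,np.array([X])))[0]-uv)
    for p,uv,(l,y) in lid:
        X=[.084-l*np.cos(q[3]),y,.056+l*np.sin(q[3])]; e.append(proj(p,place(q,np.array([X])))[0]-uv)
    return np.concatenate(e)
f=least_squares(res,[.52,.115,0,1.9],loss="soft_l1"); print("cassette",f.x.round(4)); print(res(f.x).reshape(-1,2).round(1).tolist())
q=f.x
hue=lambda p:cv2.inRange(cv2.cvtColor(p["frame"],cv2.COLOR_RGB2HSV),(100,110,30),(118,255,255))>0
for n,uv,z0,g in (("a",(257,211),.006,None),("b",(378,208),0,(.531,-.327,.459)),("c",(184,214),0,(.5212,.2943,.122))):
    X=ray(t,*uv,.025+z0); V=[]
    for p in (t,s):
        _,lab=cv2.connectedComponents(hue(p).astype(np.uint8)); u,v=proj(p,X)[0]; w=lab[int(v)-8:int(v)+9,int(u)-8:int(u)+9]; k=np.bincount(w[w>0]).argmax()
        m=lab==k; print(n,m.sum()); V.append((p,m))
    if n=="a": V=V[:1]
    print(n,[(np.round(o[0],4),round(float(o[1]),3)) for o in [fit(VV,g or [X[0],X[1],q[2]],parts(n!="c"),z0) for VV in ([V] + [[v] for v in V])]])
```

```text
cassette [0.528  0.0276 0.068  2.0199]
[[-2.6, 1.5], [-0.2, 0.7], [1.5, -2.6], [-1.8, -4.1], [-0.8, 1.3], [0.2, 2.6], [-0.5, -0.5], [-0.4, -5.6], [-0.9, -1.1], [0.6, -1.3], [0.0, -0.2], [0.6, -2.0], [-0.5, 0.1]]
a 21
a 935
a [(array([0.5262, 0.0587, 0.908 ]), 39.135), (array([0.5262, 0.0587, 0.908 ]), 39.135)]
b 15
b 649
b [(array([ 0.5712, -0.3118, -0.1572]), 58.074), (array([ 0.5791, -0.2725, -0.5931]), 56.264), (array([ 0.5316, -0.3292,  0.498 ]), 0.21)]
c 331
c 1613
c [(array([0.5228, 0.293 , 0.1476]), 2.154), (array([0.5218, 0.2917, 0.293 ]), 1.996), (array([0.5218, 0.2935, 0.1459]), 0.126)]
```

```bash
cat >> h.py <<'E'
def blue(p,X,w=45):
    u,v=proj(p,X)[0].astype(int); d=p["frame"].astype(int); d=d[:,:,2]-d[:,:,0]
    W=np.zeros((400,640),bool); W[max(v-w,0):v+w,max(u-w,0):u+w]=1
    hi=np.percentile(d[max(v-6,0):v+7,u-6:u+7],60); lo=np.median(d[W]); 
    m=((d>lo+.5*(hi-lo))&W).astype(np.uint8); _,lab,st,ce=cv2.connectedComponentsWithStats(m)
    k=1+max(range(len(st)-1),key=lambda i:st[i+1][4]); return lab==k
def wire(p,img,segs,k,u0,v0,col):
    for a,b in segs:
        A,B=[((x+.5-np.array([u0,v0]))*k).astype(int) for x in proj(p,np.array([a,b]))]; cv2.line(img,tuple(map(int,A)),tuple(map(int,B)),col,1,cv2.LINE_AA)
E
python3 - <<'E'
from h import *
t=r.capture("top"); s=r.capture("side")
for n,uv,z0,g in (("a",(257,211),.006,(.53,.06,.068)),("b",(378,208),0,(.531,-.327,.459)),("c",(184,214),0,(.5212,.2943,.122))):
    X=ray(t,*uv,.02+z0); V=[(p,blue(p,X)) for p in (t,s)]
    print(n,[m.sum() for _,m in V],[sil(p,g,parts(n!="c"),z0).sum().round() for p,m in V])
    if n=="a": V=V[:1]
    print([(np.round(o[0],4),round(float(o[1]),3)) for o in [fit(VV,g,parts(n!="c"),z0) for VV in ([V]+[[v] for v in V])]])
q=[.528,.0276,.068,2.02]
P=lambda x,y,z:place(q,np.array([[x,y,z]]))[0]
seg=[]
for x in (-.083,.083):
    c=[P(x,.064,0),P(x,.064,.056),P(x,-.064,.056),P(x,-.064,0)]; seg+=list(zip(c,c[1:]+c[:1]))
for y in (.064,-.064): seg+=[(P(-.083,y,z),P(.083,y,z)) for z in (0,.016)]
l=lambda d,y:P(.084-d*np.cos(q[3]),y,.056+d*np.sin(q[3]))
seg+=[(l(0,.065),l(.168,.065)),(l(.168,.065),l(.168,-.065)),(l(.168,-.065),l(0,-.065))]
out=[]
for p,(u0,v0) in ((t,(230,140)),(s,(280,170))):
    im=cv2.resize(p["frame"][v0:v0+110,u0:u0+110 if p is s else u0+75,::-1],None,fx=4,fy=4,interpolation=cv2.INTER_CUBIC); wire(p,im,seg,4,u0,v0,(0,0,255)); out.append(im)
cv2.imwrite("pics/wire1.png",np.hstack(out))
E
```

```text
a [np.int64(813), np.int64(998)] [np.float64(915.0), np.float64(1394.0)]
[(array([0.5287, 0.0611, 0.0814]), 0.124), (array([0.5287, 0.0611, 0.0814]), 0.124)]
b [np.int64(786), np.int64(697)] [np.float64(910.0), np.float64(806.0)]
[(array([ 0.5316, -0.3294,  0.4785]), 0.292), (array([ 0.5305, -0.3291,  0.4573]), 0.153), (array([ 0.5322, -0.3278,  0.4856]), 0.134)]
c [np.int64(864), np.int64(1641)] [np.float64(1004.0), np.float64(1830.0)]
[(array([0.5209, 0.2931, 0.1371]), 0.272), (array([0.5198, 0.293 , 0.1349]), 0.161), (array([0.5227, 0.2932, 0.1452]), 0.109)]
```

View pics/wire1.png

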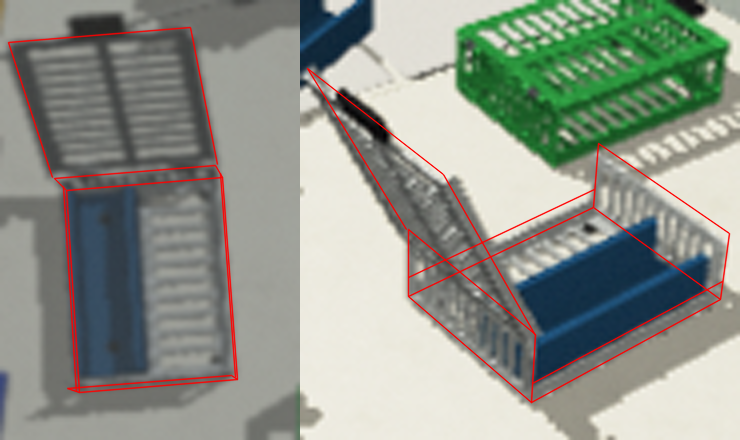

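The model fits to 2–3 mm, and channel_a's position agrees with the cassette fit (31 mm left of its axis). I move above channel_b's right-hand leg with the gripper narrowed.

Emit:
arm_command([
  {"grip": 0.36, "slide": [0.3, -0.12, 0], "rot": [0, 0, -0.02]},
  {"grip": 0.36, "slide": [0.6, -0.24, 0], "rot": [0, 0, -0.04]},
  {"grip": 0.36, "slide": [1, -0.4, 0], "rot": [0, 0, 0]},
  {"grip": 0.36, "slide": [1, -0.4, 0], "rot": [0, 0, 0]},
  {"grip": 0.36, "slide": [1, -0.4, 0], "rot": [0, 0, 0]},
  {"grip": 0.36, "slide": [1, -0.4, 0], "rot": [0, 0, 0]},
  {"grip": 0.36, "slide": [1, -0.4, 0], "rot": [0, 0, 0]},
  {"grip": 0.36, "slide": [1, -0.4, 0], "rot": [0, 0, 0]},
  {"grip": 0.36, "slide": [1, -0.4, 0], "rot": [0, 0, 0]},
  {"grip": 0.36, "slide": [1, -0.4, 0], "rot": [0, 0, 0]},
], squeeze=60)

```text
clock: 1.93
ee_pos: [0.3324, -0.5503, 0.2562]
orientation: [0.981, 0.192, -0.0, 0.0]
ft_force: [0.4, 0.9, 0.2]
gripper_width: 0.0304
gripper_force: 0.0
```

Emit:
arm_command([
  {"grip": 0.36, "slide": [1, -0.4, 0], "rot": [0, 0, 0]},
  {"grip": 0.36, "slide": [1, -0.4, 0], "rot": [0, 0, 0]},
  {"grip": 0.36, "slide": [1, -0.4, 0], "rot": [0, 0, 0]},
  {"grip": 0.36, "slide": [1, -0.4, 0], "rot": [0, 0, 0]},
  {"grip": 0.36, "slide": [1, -0.4, 0], "rot": [0, 0, 0]},
  {"grip": 0.36, "slide": [1, -0.4, 0], "rot": [0, 0, 0]},
  {"grip": 0.36, "slide": [1, -0.4, 0], "rot": [0, 0, 0]},
  {"grip": 0.36, "slide": [1, -0.4, 0], "rot": [0, 0, 0]},
  {"grip": 0.36, "slide": [1, -0.4, 0], "rot": [0, 0, 0]},
  {"grip": 0.36, "slide": [1, -0.4, 0], "rot": [0, 0, 0]},
])

```text
clock: 2.77
ee_pos: [0.41, -0.4754, 0.2562]
orientation: [0.981, 0.193, -0.0, -0.0]
ft_force: [0.1, 0.5, 0.1]
gripper_width: 0.0303
gripper_force: 0.0
```

Emit:
arm_command([
  {"grip": 0.36, "slide": [1, -0.4, 0.4], "rot": [0, 0, 0]},
  {"grip": 0.36, "slide": [1, -0.4, 0.4], "rot": [0, 0, 0]},
  {"grip": 0.36, "slide": [1, -0.4, 0.4], "rot": [0, 0, 0]},
  {"grip": 0.36, "slide": [1, -0.4, 0.4], "rot": [0, 0, 0]},
  {"grip": 0.36, "slide": [1, -0.4, 0.4], "rot": [0, 0, 0]},
  {"grip": 0.36, "slide": [1, -0.4, 0.4], "rot": [0, 0, 0]},
  {"grip": 0.36, "slide": [1, -0.4, 0.4], "rot": [0, 0, 0]},
  {"grip": 0.36, "slide": [1, -0.4, 0.4], "rot": [0, 0, 0]},
  {"grip": 0.36, "slide": [1, -0.4, 0.4], "rot": [0, 0, 0]},
  {"grip": 0.36, "slide": [1, -0.4, 0.4], "rot": [0, 0, 0]},
])

```text
clock: 3.6
ee_pos: [0.4875, -0.4006, 0.2166]
orientation: [0.981, 0.193, 0.0, 0.0]
ft_force: [1.2, 0.4, 1.3]
gripper_width: 0.0311
gripper_force: 0.0
```

Emit:
arm_command([
  {"grip": 0.36, "slide": [0.69, -0.265, 0.6], "rot": [0, 0, -0.053]},
  {"grip": 0.36, "slide": [0.69, -0.265, 0.6], "rot": [0, 0, -0.053]},
  {"grip": 0.36, "slide": [0.69, -0.265, 0.6], "rot": [0, 0, -0.053]},
  {"grip": 0.36, "slide": [0.69, -0.265, 0.6], "rot": [0, 0, -0.053]},
  {"grip": 0.36, "slide": [0.69, -0.265, 0.6], "rot": [0, 0, -0.053]},
  {"grip": 0.36, "slide": [0.69, -0.265, 0.6], "rot": [0, 0, -0.053]},
  {"grip": 0.36, "slide": [0.69, -0.265, 0.6], "rot": [0, 0, -0.053]},
  {"grip": 0.36, "slide": [0.69, -0.265, 0.6], "rot": [0, 0, -0.053]},
  {"grip": 0.36, "slide": [0.69, -0.265, 0.6], "rot": [0, 0, -0.053]},
  {"grip": 0.36, "slide": [0.69, -0.265, 0.6], "rot": [0, 0, -0.053]},
])

```text
clock: 4.43
ee_pos: [0.5416, -0.3497, 0.1568]
orientation: [0.972, 0.233, 0.0, 0.0]
ft_force: [1.1, 0.4, 0.6]
gripper_width: 0.031
gripper_force: 0.0
```

Emit:
arm_command([
  {"grip": 0.36, "slide": [0, 0.01, 0.3], "rot": [0, 0, 0]},
  {"grip": 0.36, "slide": [0, 0.01, 0.5], "rot": [0, 0, 0]},
  {"grip": 0.36, "slide": [0, 0.01, 0.6], "rot": [0, 0, 0]},
  {"grip": 0.36, "slide": [0, 0.01, 0.7], "rot": [0, 0, 0]},
  {"grip": 0.36, "slide": [0, 0.01, 0.8], "rot": [0, 0, 0]},
  {"grip": 0.36, "slide": [0, 0.01, 0.85], "rot": [0, 0, 0]},
  {"grip": 0.36, "slide": [0, 0.01, 0.9], "rot": [0, 0, 0]},
  {"grip": 0.36, "slide": [0, 0.01, 0.9], "rot": [0, 0, 0]},
  {"grip": 0.36, "slide": [0, 0.01, 0.9], "rot": [0, 0, 0]},
  {"grip": 0.36, "slide": [0, 0.01, 0.9], "rot": [0, 0, 0]},
])

```text
clock: 5.27
ee_pos: [0.5426, -0.3503, 0.0669]
orientation: [0.972, 0.234, 0.0, 0.0]
ft_force: [-0.5, 0.3, 0.4]
gripper_width: 0.0309
gripper_force: 0.0
```

Emit:
arm_command([
  {"grip": 0.36, "slide": [0, 0, 0.1], "rot": [0, 0, 0]},
  {"grip": 0.36, "slide": [0, 0, 0.2], "rot": [0, 0, 0]},
  {"grip": 0.36, "slide": [0, 0, 0.27], "rot": [0, 0, 0]},
  {"grip": 0.36, "slide": [0, 0, 0.27], "rot": [0, 0, 0]},
  {"grip": 0.0, "slide": [0, 0, 0.27], "rot": [0, 0, 0]},
  {"grip": 0.0, "slide": [0, 0, 0.27], "rot": [0, 0, 0]},
  {"grip": 0.0, "slide": [0, 0, 0.27], "rot": [0, 0, 0]},
  {"grip": 0.0, "slide": [0, 0, 0.27], "rot": [0, 0, 0]},
  {"grip": 0.0, "slide": [0, 0, 0.27], "rot": [0, 0, 0]},
  {"grip": 0.0, "slide": [0, 0, 0.27], "rot": [0, 0, 0]},
])

```text
clock: 6.1
ee_pos: [0.5423, -0.3501, 0.0394]
orientation: [0.972, 0.234, 0.0, 0.0]
ft_force: [0.8, 0.3, -1.9]
gripper_width: 0.0071
gripper_force: 59.3
```

Emit:
arm_command([
  {"grip": 0, "slide": [0, 0, -0.1], "rot": [0, 0, 0]},
  {"grip": 0, "slide": [0, 0, -0.2], "rot": [0, 0, 0]},
  {"grip": 0, "slide": [0, 0, -0.35], "rot": [0, 0, 0]},
  {"grip": 0, "slide": [0, 0, -0.5], "rot": [0, 0, 0]},
  {"grip": 0, "slide": [0, 0, -0.65], "rot": [0, 0, 0]},
  {"grip": 0, "slide": [0, 0, -0.8], "rot": [0, 0, 0]},
  {"grip": 0, "slide": [0, 0, -0.9], "rot": [0, 0, 0]},
  {"grip": 0, "slide": [0, 0, -0.95], "rot": [0, 0, 0]},
  {"grip": 0, "slide": [0, 0, -0.95], "rot": [0, 0, 0]},
  {"grip": 0, "slide": [0, 0, -0.95], "rot": [0, 0, 0]},
])

```text
clock: 6.93
ee_pos: [0.5422, -0.35, 0.1343]
orientation: [0.972, 0.234, 0.0, 0.0]
ft_force: [0.3, -0.2, -1.7]
gripper_width: 0.0066
gripper_force: 59.2
```

Emit:
arm_command([
  {"grip": 0, "slide": [0.05, -0.1, 0], "rot": [0, 0, 0]},
  {"grip": 0, "slide": [0.1, -0.2, 0], "rot": [0, 0, 0]},
  {"grip": 0, "slide": [0.15, -0.3, 0], "rot": [0, 0, 0]},
  {"grip": 0, "slide": [0.2, -0.42, 0], "rot": [0, 0, 0]},
  {"grip": 0, "slide": [0.26, -0.54, 0], "rot": [0, 0, 0]},
  {"grip": 0, "slide": [0.31, -0.66, 0], "rot": [0, 0, 0]},
  {"grip": 0, "slide": [0.37, -0.78, 0], "rot": [0, 0, 0]},
  {"grip": 0, "slide": [0.42, -0.88, 0], "rot": [0, 0, 0]},
  {"grip": 0, "slide": [0.47, -0.98, 0], "rot": [0, 0, 0]},
  {"grip": 0, "slide": [0.47, -0.98, 0], "rot": [0, 0, 0]},
])

```text
clock: 7.77
ee_pos: [0.54, -0.2381, 0.1344]
orientation: [0.972, 0.235, 0.0, -0.001]
ft_force: [0.2, 0.4, -1.8]
gripper_width: 0.0066
gripper_force: 59.3
```

Emit:
arm_command([
  {"grip": 0, "slide": [0.05, -0.1, 0], "rot": [0, 0, 0]},
  {"grip": 0, "slide": [0.1, -0.2, 0], "rot": [0, 0, 0]},
  {"grip": 0, "slide": [0.15, -0.3, 0], "rot": [0, 0, 0]},
  {"grip": 0, "slide": [0.2, -0.42, 0], "rot": [0, 0, 0]},
  {"grip": 0, "slide": [0.26, -0.54, 0], "rot": [0, 0, 0]},
  {"grip": 0, "slide": [0.31, -0.66, 0], "rot": [0, 0, 0]},
  {"grip": 0, "slide": [0.37, -0.78, 0], "rot": [0, 0, 0]},
  {"grip": 0, "slide": [0.42, -0.88, 0], "rot": [0, 0, 0]},
  {"grip": 0, "slide": [0.47, -0.98, 0], "rot": [0, 0, 0]},
  {"grip": 0, "slide": [0.47, -0.98, 0], "rot": [0, 0, 0]},
])

```text
clock: 8.6
ee_pos: [0.5371, -0.1295, 0.1343]
orientation: [0.972, 0.235, 0.0, -0.001]
ft_force: [-0.3, 0.7, -2.4]
gripper_width: 0.0068
gripper_force: 59.3
```

Emit:
arm_command([
  {"grip": 0, "slide": [0.05, -0.1, 0], "rot": [0, 0, 0.03]},
  {"grip": 0, "slide": [0.1, -0.2, 0], "rot": [0, 0, 0.06]},
  {"grip": 0, "slide": [0.15, -0.3, 0], "rot": [0, 0, 0.09]},
  {"grip": 0, "slide": [0.2, -0.42, 0], "rot": [0, 0, 0.12]},
  {"grip": 0, "slide": [0.26, -0.54, 0], "rot": [0, 0, 0.15]},
  {"grip": 0, "slide": [0.31, -0.66, 0], "rot": [0, 0, 0.18]},
  {"grip": 0, "slide": [0.37, -0.78, 0], "rot": [0, 0, 0.21]},
  {"grip": 0, "slide": [0.42, -0.88, 0], "rot": [0, 0, 0.24]},
  {"grip": 0, "slide": [0.46, -0.99, 0], "rot": [0, 0, 0.25]},
  {"grip": 0, "slide": [0.46, -0.99, 0], "rot": [0, 0, 0.25]},
])

```text
clock: 9.43
ee_pos: [0.5328, -0.0214, 0.1342]
orientation: [0.999, 0.041, -0.0, -0.0]
ft_force: [-1.0, 0.5, -2.1]
gripper_width: 0.0067
gripper_force: 59.3
```

Run:
```python
from h import *
t=r.capture("top"); s=r.capture("side")
a=cv2.resize(t["frame"][130:250,210:330,::-1],None,fx=3,fy=3,interpolation=cv2.INTER_CUBIC)
b=cv2.resize(s["frame"][130:250,270:410,::-1],None,fx=3,fy=3,interpolation=cv2.INTER_CUBIC)
cv2.imwrite("pics/held.png",np.hstack([a,b]))
o=r.observe(); print({k:np.round(o[k],4).tolist() for k in("clock","ee_pos","orientation","gripper_width","gripper_force")})
```

```text
{'clock': 9.5333, 'ee_pos': [0.5329, -0.024, 0.1343], 'orientation': [0.9992, 0.0403, 0.0, 0.0002], 'gripper_width': 0.0065, 'gripper_force': 59.2942}
```

View pics/held.png

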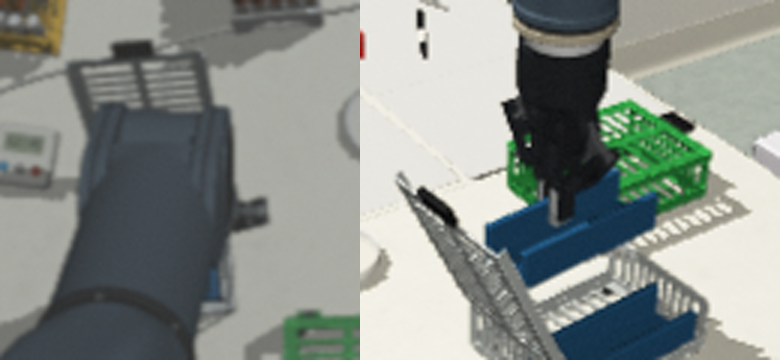

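The side view shows channel_b held level above the free half, clear of the lid. The fingers are on its right leg, and its lower near edge runs from about crop (485,235) to (655,215). The arm hides the top view. I fit the held pose from the side view alone.

Run:
```python
from h import *
s=r.capture("side"); o=r.observe(); z0=o["ee_pos"][2]-.0394
g=(.531,.001,.08); X=place(g,np.array([[0.04,.02,.02]]),z0)[0]
d=s["frame"].astype(int); m=(d[:,:,2]-d[:,:,0]>35).astype(np.uint8)
_,lab=cv2.connectedComponents(m); u,v=proj(s,X)[0].astype(int); w=lab[v-6:v+7,u-6:u+7]; 
box=sil(s,g,parts(1),z0)>0; m=(lab==np.bincount(w[w>0]).argmax())
ys,xs=np.where(m); print(u,v,m.sum(),box.sum(),xs.min(),xs.max(),ys.min(),ys.max())
ys,xs=np.where(box); print(xs.min(),xs.max(),ys.min(),ys.max())
q,e=fit([(s,m)],g,parts(1),z0); print(q.round(4),e)
# residual sharp points: lower near edge line (local y=+28,z=0)
for x in(-.075,.075):
  for y,z in((.028,0),(.028,.038),(-.028,.038)): print(x,y,z,proj(s,place(g,np.array([[x,y,z]]),z0))[0].round(1))
```

```text
334 213 1041 1465 312 368 186 224
311 370 185 227
[ 0.5293 -0.0023  0.1212] 0.29758716166581906
-0.075 0.028 0 [368.8 205.7]
-0.075 0.028 0.038 [370.1 193.7]
-0.075 -0.028 0.038 [355.4 184.6]
0.075 0.028 0 [325.1 226.6]
0.075 0.028 0.038 [325.6 214.1]
0.075 -0.028 0.038 [311.4 203.6]
```

Pads flat on the leg fix its yaw to the tool's (0.08). The remaining slope is a few degrees of pitch, with the near end low, and contact will level that. I lower it in two stages.

Emit:
arm_command([
  {"grip": 0, "slide": [0, 0, 0.1], "rot": [0, 0, 0]},
  {"grip": 0, "slide": [0, 0, 0.2], "rot": [0, 0, 0]},
  {"grip": 0, "slide": [0, 0, 0.3], "rot": [0, 0, 0]},
  {"grip": 0, "slide": [0, 0, 0.4], "rot": [0, 0, 0]},
  {"grip": 0, "slide": [0, 0, 0.5], "rot": [0, 0, 0]},
  {"grip": 0, "slide": [0, 0, 0.6], "rot": [0, 0, 0]},
  {"grip": 0, "slide": [0, 0, 0.66], "rot": [0, 0, 0]},
  {"grip": 0, "slide": [0, 0, 0.7], "rot": [0, 0, 0]},
  {"grip": 0, "slide": [0, 0, 0.74], "rot": [0, 0, 0]},
  {"grip": 0, "slide": [0, 0, 0.74], "rot": [0, 0, 0]},
], squeeze=40)

```text
clock: 10.42
ee_pos: [0.5326, -0.0237, 0.0597]
orientation: [0.999, 0.04, -0.0, -0.0]
ft_force: [0.6, 0.3, -0.9]
gripper_width: 0.007
gripper_force: 59.3
```

Emit:
arm_command([
  {"grip": 0, "slide": [0, 0, 0.02], "rot": [0, 0, 0]},
  {"grip": 0, "slide": [0, 0, 0.04], "rot": [0, 0, 0]},
  {"grip": 0, "slide": [0, 0, 0.06], "rot": [0, 0, 0]},
  {"grip": 0, "slide": [0, 0, 0.08], "rot": [0, 0, 0]},
  {"grip": 0, "slide": [0, 0, 0.1], "rot": [0, 0, 0]},
  {"grip": 0, "slide": [0, 0, 0.12], "rot": [0, 0, 0]},
  {"grip": 0, "slide": [0, 0, 0.13], "rot": [0, 0, 0]},
  {"grip": 0, "slide": [0, 0, 0.13], "rot": [0, 0, 0]},
  {"grip": 0, "slide": [0, 0, 0.13], "rot": [0, 0, 0]},
  {"grip": 0, "slide": [0, 0, 0.13], "rot": [0, 0, 0]},
], squeeze=25)

```text
clock: 11.25
ee_pos: [0.5329, -0.0237, 0.0473]
orientation: [0.999, 0.04, 0.0, -0.0]
ft_force: [-0.2, 0.2, -1.5]
gripper_width: 0.0066
gripper_force: 59.3
```

Run:
```python
from h import *
s=r.capture("side")
b=cv2.resize(s["frame"][150:260,280:400,::-1],None,fx=5,fy=5,interpolation=cv2.INTER_CUBIC)
cv2.imwrite("pics/low.png",b)
```

```text
(no output)
```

View pics/low.png

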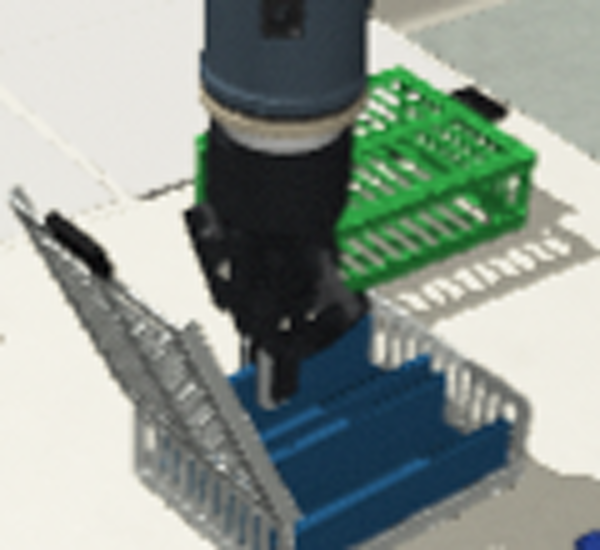

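Channel_b sits inside the cassette beside channel_a with both walls clear and no contact force yet. I lower it the last 3 mm, release and rise.

Emit:
arm_command([
  {"grip": 0, "slide": [0, 0, 0.01], "rot": [0, 0, 0]},
  {"grip": 0, "slide": [0, 0, 0.02], "rot": [0, 0, 0]},
  {"grip": 0, "slide": [0, 0, 0.02], "rot": [0, 0, 0]},
  {"grip": 0.3, "slide": [0, 0, 0.01], "rot": [0, 0, 0]},
  {"grip": 0.3, "slide": [0, 0, 0], "rot": [0, 0, 0]},
  {"grip": 0.3, "slide": [0, 0, 0], "rot": [0, 0, 0]},
  {"grip": 0.3, "slide": [0, 0, -0.2], "rot": [0, 0, 0]},
  {"grip": 0.3, "slide": [0, 0, -0.6], "rot": [0, 0, 0]},
  {"grip": 0.3, "slide": [0, 0, -1], "rot": [0, 0, 0]},
  {"grip": 0.3, "slide": [0, 0, -1], "rot": [0, 0, 0]},
])

```text
clock: 12.13
ee_pos: [0.536, -0.0241, 0.1538]
orientation: [0.999, 0.039, 0.005, 0.0]
ft_force: [2.1, -1.3, -0.3]
gripper_width: 0.0256
gripper_force: 0.0
```

Emit:
arm_command([
  {"grip": 1, "slide": [0, -0.3, -0.3], "rot": [0, 0, 0]},
  {"grip": 1, "slide": [0, -0.6, -0.3], "rot": [0, 0, 0]},
  {"grip": 1, "slide": [0, -1, -0.3], "rot": [0, 0, 0]},
  {"grip": 1, "slide": [0, -1, -0.3], "rot": [0, 0, 0]},
  {"grip": 1, "slide": [0, -1, -0.3], "rot": [0, 0, 0]},
  {"grip": 1, "slide": [0, -1, -0.3], "rot": [0, 0, 0]},
  {"grip": 1, "slide": [0, -1, -0.3], "rot": [0, 0, 0]},
  {"grip": 1, "slide": [0, -1, -0.3], "rot": [0, 0, 0]},
  {"grip": 1, "slide": [0, -1, -0.3], "rot": [0, 0, 0]},
  {"grip": 1, "slide": [0, -1, -0.3], "rot": [0, 0, 0]},
])

```text
clock: 12.97
ee_pos: [0.525, 0.0751, 0.1773]
orientation: [0.999, 0.039, -0.0, 0.0]
ft_force: [0.2, -0.3, 0.6]
gripper_width: 0.0855
gripper_force: 0.0
```

Emit:
arm_command([
  {"grip": 1, "slide": [0, -0.3, 0], "rot": [0, 0, 0]},
  {"grip": 1, "slide": [0, -0.6, 0], "rot": [0, 0, 0]},
  {"grip": 1, "slide": [0, -1, 0], "rot": [0, 0, 0]},
  {"grip": 1, "slide": [0, -1, 0], "rot": [0, 0, 0]},
  {"grip": 1, "slide": [0, -1, 0], "rot": [0, 0, 0]},
  {"grip": 1, "slide": [0, -1, 0], "rot": [0, 0, 0]},
  {"grip": 1, "slide": [0, -1, 0], "rot": [0, 0, 0]},
  {"grip": 1, "slide": [0, -1, 0], "rot": [0, 0, 0]},
  {"grip": 1, "slide": [0, -1, 0], "rot": [0, 0, 0]},
  {"grip": 1, "slide": [0, -1, 0], "rot": [0, 0, 0]},
])

```text
clock: 13.8
ee_pos: [0.5172, 0.1749, 0.1774]
orientation: [0.999, 0.039, 0.0, 0.0]
ft_force: [-0.8, -0.1, 1.1]
gripper_width: 0.0853
gripper_force: 0.0
```

Run:
```python
from h import *
t=r.capture("top"); s=r.capture("side"); o=r.observe(); print(o["clock"],np.round(o["ee_pos"],4),np.round(o["orientation"],4))
d=t["frame"].astype(int); m=(d[:,:,2]-d[:,:,0]); 
V=[parts(1)]
# joint fit of a and b in cassette, top view
W=np.zeros((400,640),bool); W[175:245,238:300]=1
hi=np.percentile(m[195:225,250:280],60); mm=((m>hi*.5)&W)
f=lambda q:np.abs(np.maximum(sil(t,q[:3],parts(1),.006),sil(t,q[3:],parts(1),.006))-mm).sum()/mm.sum()
q=np.array([.5287,.0611,.081,.531,.001,.08])
for k in range(3): 
    q=minimize(f,q,method="Nelder-Mead",options=dict(maxiter=500,initial_simplex=q+np.r_[np.zeros((1,6)),np.diag([.008,.008,.1]*2)*(-1)**k])).x
print(q.round(4),f(q),mm.sum())
a=cv2.resize(t["frame"][130:250,160:310,::-1],None,fx=3,fy=3,interpolation=cv2.INTER_CUBIC)
b=cv2.resize(s["frame"][170:270,290:400,::-1],None,fx=3.18,fy=3.6,interpolation=cv2.INTER_CUBIC)
cv2.imwrite("pics/placed.png",np.hstack([a,b]))
```

```text
13.9 [0.5171 0.1752 0.1773] [0.9992 0.0393 0.     0.    ]
[ 5.291e-01  5.930e-02  6.280e-02  5.314e-01 -3.000e-04  8.290e-02] 0.11162343198148825 1610
```

View pics/placed.png

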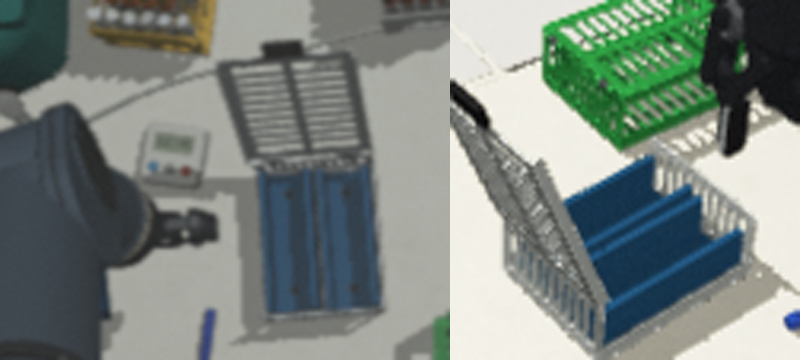

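Channel_b lies flat beside channel_a, and both are inside the lip at crop (258–380, 165–315). The middle line is at (0.530, 0.030). Next I grasp channel_c across its width, near its web.

Emit:
arm_command([
  {"grip": 1, "slide": [0.03, -0.3, 0], "rot": [0, 0, 0]},
  {"grip": 1, "slide": [0.06, -0.6, 0], "rot": [0, 0, 0]},
  {"grip": 1, "slide": [0.09, -0.9, 0], "rot": [0, 0, -0.03]},
  {"grip": 1, "slide": [0.12, -1, 0], "rot": [0, 0, -0.037]},
  {"grip": 1, "slide": [0.13, -1, 0], "rot": [0, 0, -0.037]},
  {"grip": 1, "slide": [0.13, -1, 0.2], "rot": [0, 0, -0.037]},
  {"grip": 1, "slide": [0.13, -1, 0.4], "rot": [0, 0, -0.037]},
  {"grip": 1, "slide": [0.13, -1, 0.6], "rot": [0, 0, -0.037]},
  {"grip": 1, "slide": [0.13, -1, 0.7], "rot": [0, 0, -0.037]},
  {"grip": 1, "slide": [0.13, -1, 0.7], "rot": [0, 0, -0.037]},
], squeeze=50)

```text
clock: 14.73
ee_pos: [0.5211, 0.2746, 0.1053]
orientation: [0.998, 0.068, -0.002, 0.001]
ft_force: [-1.0, 0.7, 0.7]
gripper_width: 0.0856
gripper_force: 0.0
```

Emit:
arm_command([
  {"grip": 1, "slide": [0.01, -0.175, 0], "rot": [0, 0, 0]},
  {"grip": 1, "slide": [0.01, -0.175, 0], "rot": [0, 0, 0]},
  {"grip": 1, "slide": [0.01, -0.175, 0], "rot": [0, 0, 0]},
  {"grip": 1, "slide": [0.01, -0.175, 0], "rot": [0, 0, 0]},
  {"grip": 1, "slide": [0.01, -0.175, 0], "rot": [0, 0, 0]},
  {"grip": 1, "slide": [0.01, -0.175, 0], "rot": [0, 0, 0]},
  {"grip": 1, "slide": [0.01, -0.175, 0], "rot": [0, 0, 0]},
  {"grip": 1, "slide": [0.01, -0.175, 0], "rot": [0, 0, 0]},
  {"grip": 1, "slide": [0.01, -0.175, 0], "rot": [0, 0, 0]},
  {"grip": 1, "slide": [0.01, -0.175, 0], "rot": [0, 0, 0]},
])

```text
clock: 15.57
ee_pos: [0.5206, 0.2938, 0.1073]
orientation: [0.998, 0.069, -0.0, -0.0]
ft_force: [-0.4, 0.6, -0.2]
gripper_width: 0.0853
gripper_force: 0.0
```

Emit:
arm_command([
  {"grip": 1, "slide": [0, 0, 0.15], "rot": [0, 0, 0]},
  {"grip": 1, "slide": [0, 0, 0.3], "rot": [0, 0, 0]},
  {"grip": 1, "slide": [0, 0, 0.45], "rot": [0, 0, 0]},
  {"grip": 1, "slide": [0, 0, 0.55], "rot": [0, 0, 0]},
  {"grip": 1, "slide": [0, 0, 0.59], "rot": [0, 0, 0]},
  {"grip": 0.5, "slide": [0, 0, 0.59], "rot": [0, 0, 0]},
  {"grip": 0.5, "slide": [0, 0, 0.59], "rot": [0, 0, 0]},
  {"grip": 0.5, "slide": [0, 0, 0.59], "rot": [0, 0, 0]},
  {"grip": 0.5, "slide": [0, 0, 0.59], "rot": [0, 0, 0]},
  {"grip": 0.5, "slide": [0, 0, 0.59], "rot": [0, 0, 0]},
])

```text
clock: 16.4
ee_pos: [0.5212, 0.2941, 0.0493]
orientation: [0.998, 0.069, 0.001, -0.0]
ft_force: [-0.8, -0.5, 5.1]
gripper_width: 0.0544
gripper_force: 53.5
```

Emit:
arm_command([
  {"grip": 0.5, "slide": [0, 0, -0.1], "rot": [0, 0, 0]},
  {"grip": 0.5, "slide": [0, 0, -0.2], "rot": [0, 0, 0]},
  {"grip": 0.5, "slide": [0, 0, -0.3], "rot": [0, 0, 0]},
  {"grip": 0.5, "slide": [0, 0, -0.4], "rot": [0, 0, 0]},
  {"grip": 0.5, "slide": [0, 0, -0.5], "rot": [0, 0, 0]},
  {"grip": 0.5, "slide": [0, 0, -0.6], "rot": [0, 0, 0]},
  {"grip": 0.5, "slide": [0, 0, -0.7], "rot": [0, 0, 0]},
  {"grip": 0.5, "slide": [0, 0, -0.8], "rot": [0, 0, 0]},
  {"grip": 0.5, "slide": [0, 0, -0.85], "rot": [0, 0, 0]},
  {"grip": 0.5, "slide": [0, 0, -0.85], "rot": [0, 0, 0]},
])

```text
clock: 17.23
ee_pos: [0.5212, 0.2942, 0.1348]
orientation: [0.998, 0.069, 0.001, -0.001]
ft_force: [-0.3, -0.6, -1.7]
gripper_width: 0.0542
gripper_force: 53.3
```

Run:
```python
from h import *
s=r.capture("side"); o=r.observe(); print({k:np.round(o[k],4).tolist() for k in("clock","ee_pos","orientation","gripper_width","gripper_force","ft_force")})
z0=o["ee_pos"][2]-.0485; g=[.5209,.2935,.137]
X=place(g,np.array([[-.04,.02,.03]]),z0)[0]; m=blue(s,X,60)
ys,xs=np.where(m); print(m.sum(),xs.min(),xs.max(),ys.min(),ys.max())
q,e=fit([(s,m)],g,parts(0),z0); print(q.round(4),e)
ys,xs=np.where(sil(s,g,parts(0),z0)>.5); print(len(xs),xs.min(),xs.max(),ys.min(),ys.max())
b=cv2.resize(s["frame"][200:330,340:500,::-1],None,fx=4,fy=4,interpolation=cv2.INTER_CUBIC); cv2.imwrite("pics/heldc.png",b)
```

```text
{'clock': 17.2833, 'ee_pos': [0.5208, 0.2941, 0.1339], 'orientation': [0.9976, 0.0687, 0.0005, -0.0003], 'gripper_width': 0.0545, 'gripper_force': 53.2926, 'ft_force': [-0.1115, -0.3836, -2.7571]}
6089 392 504 205 303
[0.5207 0.2929 0.1277] 0.6920129194722725
1956 393 459 245 304
```

View pics/heldc.png

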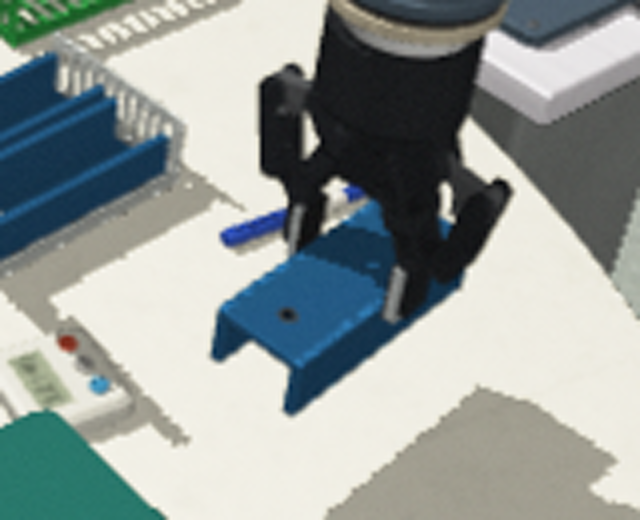

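Channel_c is held level across its width, with the pads just below its web at crop (295,235) and (398,290). The marker and timer are untouched. I carry it over the middle.

Emit:
arm_command([
  {"grip": 0.5, "slide": [-0.01, 0.1, 0], "rot": [0, 0, 0]},
  {"grip": 0.5, "slide": [-0.02, 0.2, 0], "rot": [0, 0, 0]},
  {"grip": 0.5, "slide": [-0.03, 0.3, 0], "rot": [0, 0, 0]},
  {"grip": 0.5, "slide": [-0.04, 0.4, 0], "rot": [0, 0, 0]},
  {"grip": 0.5, "slide": [-0.05, 0.5, 0], "rot": [0, 0, 0]},
  {"grip": 0.5, "slide": [-0.06, 0.6, 0], "rot": [0, 0, 0]},
  {"grip": 0.5, "slide": [-0.07, 0.7, 0], "rot": [0, 0, 0]},
  {"grip": 0.5, "slide": [-0.08, 0.8, 0], "rot": [0, 0, 0]},
  {"grip": 0.5, "slide": [-0.09, 0.88, 0], "rot": [0, 0, 0]},
  {"grip": 0.5, "slide": [-0.09, 0.88, 0], "rot": [0, 0, 0]},
])

```text
clock: 18.12
ee_pos: [0.524, 0.2029, 0.1334]
orientation: [0.998, 0.067, -0.0, 0.001]
ft_force: [0.6, 0.5, -1.1]
gripper_width: 0.0547
gripper_force: 53.3
```

Emit:
arm_command([
  {"grip": 0.5, "slide": [-0.01, 0.1, 0], "rot": [0, 0, 0]},
  {"grip": 0.5, "slide": [-0.02, 0.2, 0], "rot": [0, 0, 0]},
  {"grip": 0.5, "slide": [-0.03, 0.3, 0], "rot": [0, 0, 0]},
  {"grip": 0.5, "slide": [-0.04, 0.4, 0], "rot": [0, 0, 0]},
  {"grip": 0.5, "slide": [-0.05, 0.5, 0], "rot": [0, 0, 0]},
  {"grip": 0.5, "slide": [-0.06, 0.6, 0], "rot": [0, 0, 0]},
  {"grip": 0.5, "slide": [-0.07, 0.7, 0], "rot": [0, 0, 0]},
  {"grip": 0.5, "slide": [-0.08, 0.8, 0], "rot": [0, 0, 0]},
  {"grip": 0.5, "slide": [-0.09, 0.88, 0], "rot": [0, 0, 0]},
  {"grip": 0.5, "slide": [-0.09, 0.88, 0], "rot": [0, 0, 0]},
])

```text
clock: 18.95
ee_pos: [0.5269, 0.1146, 0.1333]
orientation: [0.998, 0.067, -0.0, 0.0]
ft_force: [0.0, 0.0, -2.1]
gripper_width: 0.0544
gripper_force: 53.3
```

Emit:
arm_command([
  {"grip": 0.5, "slide": [-0.01, 0.1, 0], "rot": [0, 0, 0.01]},
  {"grip": 0.5, "slide": [-0.02, 0.2, 0], "rot": [0, 0, 0.02]},
  {"grip": 0.5, "slide": [-0.03, 0.3, 0], "rot": [0, 0, 0.03]},
  {"grip": 0.5, "slide": [-0.04, 0.4, 0], "rot": [0, 0, 0.038]},
  {"grip": 0.5, "slide": [-0.05, 0.5, 0], "rot": [0, 0, 0.038]},
  {"grip": 0.5, "slide": [-0.06, 0.6, 0], "rot": [0, 0, 0.038]},
  {"grip": 0.5, "slide": [-0.07, 0.7, 0], "rot": [0, 0, 0.038]},
  {"grip": 0.5, "slide": [-0.08, 0.8, 0], "rot": [0, 0, 0.038]},
  {"grip": 0.5, "slide": [-0.09, 0.87, 0], "rot": [0, 0, 0.038]},
  {"grip": 0.5, "slide": [-0.09, 0.87, 0], "rot": [0, 0, 0.038]},
])

```text
clock: 19.78
ee_pos: [0.5299, 0.0274, 0.1333]
orientation: [0.999, 0.038, -0.0, 0.0]
ft_force: [-0.3, 0.2, -2.0]
gripper_width: 0.0545
gripper_force: 53.3
```

Run:
```python
from h import *
o=r.observe(); print({k:np.round(o[k],4).tolist() for k in("clock","ee_pos","orientation","gripper_width","ft_force")})
s=r.capture("side")
b=cv2.resize(s["frame"][150:260,280:400,::-1],None,fx=5,fy=5,interpolation=cv2.INTER_CUBIC); cv2.imwrite("pics/overc.png",b)
```

```text
{'clock': 19.7833, 'ee_pos': [0.5299, 0.0274, 0.1333], 'orientation': [0.9993, 0.0377, -0.0, 0.0004], 'gripper_width': 0.0545, 'ft_force': [-0.348, 0.156, -2.0336]}
```

View pics/overc.png

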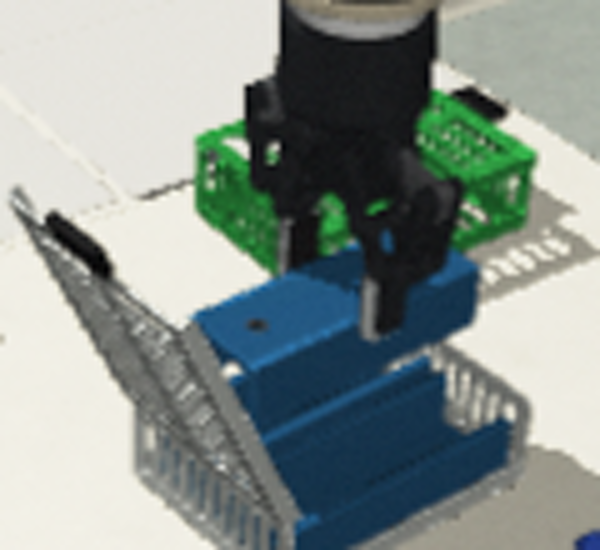

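Channel_c hangs level over the middle and clear of both end walls. I shift it 2 mm left and lower it slowly.

Emit:
arm_command([
  {"grip": 0.5, "slide": [0, -0.02, 0.1], "rot": [0, 0, 0]},
  {"grip": 0.5, "slide": [0, -0.02, 0.2], "rot": [0, 0, 0]},
  {"grip": 0.5, "slide": [0, -0.02, 0.3], "rot": [0, 0, 0]},
  {"grip": 0.5, "slide": [0, -0.02, 0.38], "rot": [0, 0, 0]},
  {"grip": 0.5, "slide": [0, -0.02, 0.45], "rot": [0, 0, 0]},
  {"grip": 0.5, "slide": [0, -0.02, 0.5], "rot": [0, 0, 0]},
  {"grip": 0.5, "slide": [0, -0.02, 0.54], "rot": [0, 0, 0]},
  {"grip": 0.5, "slide": [0, -0.02, 0.58], "rot": [0, 0, 0]},
  {"grip": 0.5, "slide": [0, -0.02, 0.6], "rot": [0, 0, 0]},
  {"grip": 0.5, "slide": [0, -0.02, 0.6], "rot": [0, 0, 0]},
])

```text
clock: 20.67
ee_pos: [0.5296, 0.0317, 0.073]
orientation: [0.999, 0.039, -0.0, 0.0]
ft_force: [-0.1, 0.8, -1.2]
gripper_width: 0.0543
gripper_force: 53.3
```

Emit:
arm_command([
  {"grip": 0.5, "slide": [0, 0, 0.02], "rot": [0, 0, 0]},
  {"grip": 0.5, "slide": [0, 0, 0.04], "rot": [0, 0, 0]},
  {"grip": 0.5, "slide": [0, 0, 0.05], "rot": [0, 0, 0]},
  {"grip": 0.5, "slide": [0, 0, 0.06], "rot": [0, 0, 0]},
  {"grip": 0.5, "slide": [0, 0, 0.07], "rot": [0, 0, 0]},
  {"grip": 0.5, "slide": [0, 0, 0.08], "rot": [0, 0, 0]},
  {"grip": 0.5, "slide": [0, 0, 0.09], "rot": [0, 0, 0]},
  {"grip": 0.5, "slide": [0, 0, 0.1], "rot": [0, 0, 0]},
  {"grip": 0.5, "slide": [0, 0, 0.1], "rot": [0, 0, 0]},
  {"grip": 0.5, "slide": [0, 0, 0.1], "rot": [0, 0, 0]},
])

```text
clock: 21.5
ee_pos: [0.5297, 0.0317, 0.0633]
orientation: [0.999, 0.039, 0.0, -0.0]
ft_force: [-0.3, -0.0, -0.2]
gripper_width: 0.0546
gripper_force: 53.3
```

Emit:
arm_command([
  {"grip": 0.5, "slide": [0, 0, 0.005], "rot": [0, 0, 0]},
  {"grip": 0.71, "slide": [0, 0, 0], "rot": [0, 0, 0]},
  {"grip": 0.71, "slide": [0, 0, 0], "rot": [0, 0, 0]},
  {"grip": 0.71, "slide": [0, 0, 0], "rot": [0, 0, 0]},
  {"grip": 0.71, "slide": [0, 0, -0.1], "rot": [0, 0, 0]},
  {"grip": 0.71, "slide": [0, 0, -0.3], "rot": [0, 0, 0]},
  {"grip": 0.71, "slide": [0, 0, -0.6], "rot": [0, 0, 0]},
  {"grip": 0.71, "slide": [0, 0, -0.9], "rot": [0, 0, 0]},
  {"grip": 0.71, "slide": [0, 0, -1], "rot": [0, 0, 0]},
  {"grip": 0.71, "slide": [0, 0, -1], "rot": [0, 0, 0]},
])

```text
clock: 22.33
ee_pos: [0.5313, 0.0317, 0.1666]
orientation: [0.999, 0.039, 0.003, -0.0]
ft_force: [0.4, 0.4, 0.2]
gripper_width: 0.0607
gripper_force: 0.0
```

Emit:
arm_command([
  {"grip": 0, "slide": [-0.2, 0.3, -0.3], "rot": [0, 0, 0]},
  {"grip": 0, "slide": [-0.2, 0.6, -0.6], "rot": [0, 0, 0]},
  {"grip": 0, "slide": [-0.2, 1, -0.8], "rot": [0, 0, 0]},
  {"grip": 0, "slide": [0, 1, -0.8], "rot": [0, 0, 0]},
  {"grip": 0, "slide": [0, 1, -0.8], "rot": [0, 0, 0]},
  {"grip": 0, "slide": [0, 1, -0.8], "rot": [0, 0, 0]},
  {"grip": 0, "slide": [0, 1, -0.8], "rot": [0, 0, 0]},
  {"grip": 0, "slide": [0, 1, -0.8], "rot": [0, 0, 0]},
  {"grip": 0, "slide": [0, 1, -0.8], "rot": [0, 0, 0]},
  {"grip": 0, "slide": [0, 1, -0.8], "rot": [0, 0, 0]},
])

```text
clock: 23.17
ee_pos: [0.537, -0.0674, 0.2429]
orientation: [0.999, 0.039, -0.001, -0.0]
ft_force: [0.1, 0.0, 1.4]
gripper_width: 0.0002
gripper_force: 0.0
```

Run:
```python
from h import *
o=r.observe(); print({k:np.round(o[k],4).tolist() for k in("clock","ee_pos","orientation")})
t=r.capture("top");s=r.capture("side")
X=np.array([.53,.03,.05])
# predicted side points for nested c, versus the picture
q=(.5297,.031,.078)
for n,P in (("top ctr corners",[[x,y,.038] for x in(-.075,.075) for y in(-.028,.028)]),): print(proj(s,place(q,np.array(P),.014)).round(1).tolist())
a=cv2.resize(t["frame"][130:240,225:335,::-1],None,fx=3,fy=4,interpolation=cv2.INTER_CUBIC)
b=cv2.resize(s["frame"][150:260,290:400,::-1],None,fx=4,fy=4,interpolation=cv2.INTER_CUBIC); cv2.imwrite("pics/nest.png",np.hstack([a,b]))
h=np.array([.528,.029,0]); c,sn=np.cos(.076),np.sin(.076)
for th in (1.9,2.02,1.57,1.2,.8,.4,0):
    L=.155; print(th,(h+[c*(.084-L*np.cos(th)),sn*(.084-L*np.cos(th)),.056+L*np.sin(th)]).round(3))
```

```text
{'clock': 23.1667, 'ee_pos': [0.537, -0.0674, 0.2429], 'orientation': [0.9992, 0.0393, -0.0005, -0.0001]}
[[360.6, 214.4], [375.1, 224.3], [317.9, 235.1], [331.9, 246.4]]
1.9 [0.662 0.039 0.203]
2.02 [0.679 0.04  0.196]
1.57 [0.612 0.035 0.211]
1.2 [0.556 0.031 0.2  ]
0.8 [0.504 0.027 0.167]
0.4 [0.469 0.025 0.116]
0 [0.457 0.024 0.056]
```

View pics/nest.png

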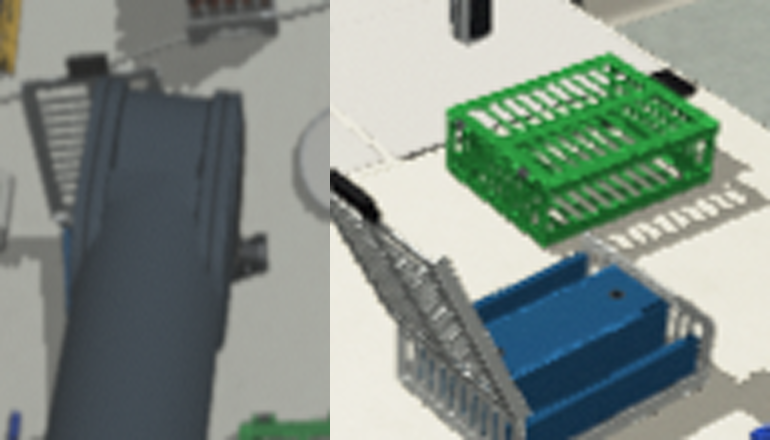

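Channel_c is nested: its near top corners are at about (362,216) and (374,227), within 3 px of the predicted nested pose. I go round to the back of the lid with the fingers shut.

Emit:
arm_command([
  {"grip": 0, "slide": [0.3, 0.1, 0], "rot": [0, 0, 0]},
  {"grip": 0, "slide": [0.6, 0.1, 0], "rot": [0, 0, 0]},
  {"grip": 0, "slide": [0.99, 0.1, 0], "rot": [0, 0, 0]},
  {"grip": 0, "slide": [0.99, 0.1, 0], "rot": [0, 0, 0]},
  {"grip": 0, "slide": [0.99, 0.1, 0], "rot": [0, 0, 0]},
  {"grip": 0, "slide": [0.99, 0.1, 0], "rot": [0, 0, 0]},
  {"grip": 0, "slide": [0.99, 0.1, 0], "rot": [0, 0, 0]},
  {"grip": 0, "slide": [0.99, 0.1, 0], "rot": [0, 0, 0]},
  {"grip": 0, "slide": [0.99, 0.1, 0], "rot": [0, 0, 0]},
  {"grip": 0, "slide": [0.99, 0.1, 0], "rot": [0, 0, 0]},
])

```text
clock: 24.1
ee_pos: [0.6366, -0.0704, 0.2438]
orientation: [0.999, 0.039, 0.0, -0.0]
ft_force: [-0.2, 0.1, 0.3]
gripper_width: 0.0002
gripper_force: 0.0
```

Emit:
arm_command([
  {"grip": 0, "slide": [0.3, 0.1, 0], "rot": [0, 0, 0]},
  {"grip": 0, "slide": [0.6, 0.1, 0], "rot": [0, 0, 0]},
  {"grip": 0, "slide": [0.99, 0.1, 0], "rot": [0, 0, 0]},
  {"grip": 0, "slide": [0.99, 0.1, 0], "rot": [0, 0, 0]},
  {"grip": 0, "slide": [0.99, 0.1, 0], "rot": [0, 0, 0]},
  {"grip": 0, "slide": [0.99, 0.1, 0], "rot": [0, 0, 0]},
  {"grip": 0, "slide": [0.99, 0.1, 0], "rot": [0, 0, 0]},
  {"grip": 0, "slide": [0.99, 0.1, 0], "rot": [0, 0, 0]},
  {"grip": 0, "slide": [0.99, 0.1, 0], "rot": [0, 0, 0]},
  {"grip": 0, "slide": [0.99, 0.1, 0], "rot": [0, 0, 0]},
])

```text
clock: 24.93
ee_pos: [0.7361, -0.0727, 0.244]
orientation: [0.999, 0.039, 0.0, 0.0]
ft_force: [0.2, 0.1, -0.2]
gripper_width: -0.0001
gripper_force: 0.0
```

Emit:
arm_command([
  {"grip": 0, "slide": [0.05, -0.3, 0], "rot": [0, 0, 0]},
  {"grip": 0, "slide": [0.05, -0.6, 0], "rot": [0, 0, 0]},
  {"grip": 0, "slide": [0.05, -1, 0], "rot": [0, 0, 0]},
  {"grip": 0, "slide": [0.05, -1, 0], "rot": [0, 0, 0]},
  {"grip": 0, "slide": [0.05, -1, 0.1], "rot": [0, 0, 0]},
  {"grip": 0, "slide": [0.05, -1, 0.2], "rot": [0, 0, 0]},
  {"grip": 0, "slide": [0.05, -1, 0.23], "rot": [0, 0, 0]},
  {"grip": 0, "slide": [0.05, -1, 0.23], "rot": [0, 0, 0]},
  {"grip": 0, "slide": [0.05, -1, 0.23], "rot": [0, 0, 0]},
  {"grip": 0, "slide": [0.05, -1, 0.23], "rot": [0, 0, 0]},
])

```text
clock: 25.77
ee_pos: [0.7338, 0.0264, 0.2205]
orientation: [0.999, 0.038, 0.0, 0.0]
ft_force: [0.7, -0.2, 0.0]
gripper_width: -0.0001
gripper_force: 0.0
```

Run:
```python
from h import *
o=r.observe(); print({k:np.round(o[k],4).tolist() for k in("clock","ee_pos","orientation","ft_force","qpos")})
s=r.capture("side"); b=cv2.resize(s["frame"][100:270,230:410,::-1],None,fx=3.4,fy=3.4,interpolation=cv2.INTER_CUBIC); cv2.imwrite("pics/behind.png",b)
```

```text
{'clock': 25.7667, 'ee_pos': [0.7338, 0.0264, 0.2205], 'orientation': [0.9993, 0.0382, 0.0001, 0.0001], 'ft_force': [0.718, -0.2323, 0.0326], 'qpos': [-0.1658, 0.6999, 0.1286, 1.3031, -0.0906, 1.1439, -1.5241]}
```

The picture allowance is used up, so I go by forces and the network from here. I swing the lid gently.

Emit:
arm_command([
  {"grip": 0, "slide": [-0.1, 0, 0], "rot": [0, 0, 0]},
  {"grip": 0, "slide": [-0.2, 0, 0], "rot": [0, 0, 0]},
  {"grip": 0, "slide": [-0.3, 0, 0], "rot": [0, 0, 0]},
  {"grip": 0, "slide": [-0.4, 0, 0], "rot": [0, 0, 0]},
  {"grip": 0, "slide": [-0.5, 0, 0], "rot": [0, 0, 0]},
  {"grip": 0, "slide": [-0.6, 0, 0], "rot": [0, 0, 0]},
  {"grip": 0, "slide": [-0.7, 0, 0], "rot": [0, 0, 0]},
  {"grip": 0, "slide": [-0.8, 0, 0], "rot": [0, 0, 0]},
  {"grip": 0, "slide": [-0.9, 0, 0], "rot": [0, 0, 0]},
  {"grip": 0, "slide": [-1, 0, 0], "rot": [0, 0, 0]},
])

```text
clock: 26.65
ee_pos: [0.6399, 0.0204, 0.2278]
orientation: [0.999, 0.039, 0.009, -0.001]
ft_force: [4.0, 2.7, 41.8]
gripper_width: 0.0002
gripper_force: 6.6
```

```bash
cat > lid.py <<'E'
from h import *
def report():
    o=r.observe(); print({k:np.round(o[k],3).tolist() for k in("clock","ee_pos","ft_force")})
    q=(.528,.029,.076)
    for n in("side","top"):
        p=r.capture(n)
        ds=[d for d in r.boxes_of(p,"lid_tab")]
        ths=np.linspace(-.05,2.1,216)
        pts=proj(p,np.array([place(q,np.array([[.084-.176*np.cos(t),0,.056+.176*np.sin(t)]]))[0] for t in ths]))
        for d in ds[:4]:
            uv=np.array(d["position"])[::-1]*[640,400]; e=np.hypot(*(pts-uv).T); k=e.argmin(); print(n,round(d["conf"],2),uv.round(),"theta",round(ths[k],2),"err px",e[k].round(1))
if __name__=="__main__": report()
E
python3 lid.py
```

```text
{'clock': 26.65, 'ee_pos': [0.64, 0.02, 0.228], 'ft_force': [3.962, 2.723, 41.783]}
side 0.93 [358. 177.] theta 0.92 err px 2.1
side 0.6 [321. 218.] theta 1.94 err px 30.9
top 0.76 [270. 179.] theta 1.44 err px 15.3
top 0.57 [324. 261.] theta -0.05 err px 61.5
```

The upward force says the tab end is catching under the gripper's linkage. I raise 22 mm before going on.

Emit:
arm_command([
  {"grip": 0, "slide": [0.03, 0, -0.1], "rot": [0, 0, 0]},
  {"grip": 0, "slide": [0.03, 0, -0.2], "rot": [0, 0, 0]},
  {"grip": 0, "slide": [0.03, 0, -0.22], "rot": [0, 0, 0]},
  {"grip": 0, "slide": [0.03, 0, -0.22], "rot": [0, 0, 0]},
  {"grip": 0, "slide": [0.03, 0, -0.22], "rot": [0, 0, 0]},
  {"grip": 0, "slide": [0.03, 0, -0.22], "rot": [0, 0, 0]},
  {"grip": 0, "slide": [0.03, 0, -0.22], "rot": [0, 0, 0]},
  {"grip": 0, "slide": [0.03, 0, -0.22], "rot": [0, 0, 0]},
  {"grip": 0, "slide": [0.03, 0, -0.22], "rot": [0, 0, 0]},
  {"grip": 0, "slide": [0.03, 0, -0.22], "rot": [0, 0, 0]},
])

```text
clock: 27.68
ee_pos: [0.6369, 0.02, 0.2421]
orientation: [0.999, 0.039, -0.0, -0.0]
ft_force: [0.2, -0.2, 0.0]
gripper_width: 0.0003
gripper_force: 0.0
```

Run:
```python
from lid import *
report()
q=(.528,.029,.076)
# lid angle from mask: silhouettes
s=r.capture("side")
for d in r.masks_of(s,"lid")[:3]:
    m=d["mask"]; best=[]
    for th in np.arange(-.05,2.1,.05):
        P=np.array([[.084-l*np.cos(th),y,.056+l*np.sin(th)] for l in(0,.168) for y in(-.065,.065)])
        M=sil(s,q,[P])>.5; best.append((round((M&m).sum()/(M|m).sum(),2),round(th,2)))
    print(round(d["conf"],2),sorted(best)[-3:])
```

```text
{'clock': 27.683, 'ee_pos': [0.637, 0.02, 0.242], 'ft_force': [0.226, -0.151, 0.023]}
side 0.79 [321. 215.] theta 1.91 err px 29.1
side 0.7 [355. 178.] theta 0.99 err px 0.2
top 0.79 [268. 177.] theta 1.47 err px 13.7
top 0.77 [326. 266.] theta -0.05 err px 65.1
0.84 [(np.float64(0.13), np.float64(1.0)), (np.float64(0.13), np.float64(1.05)), (np.float64(0.13), np.float64(1.1))]
0.72 [(np.float64(0.46), np.float64(1.5)), (np.float64(0.46), np.float64(1.6)), (np.float64(0.48), np.float64(1.55))]
```

The force is gone and the lid is near upright. I continue along the arc.

Emit:
arm_command([
  {"grip": 0, "slide": [-0.07, 0, 0], "rot": [0, 0, 0]},
  {"grip": 0, "slide": [-0.14, 0, 0], "rot": [0, 0, 0]},
  {"grip": 0, "slide": [-0.21, 0, 0], "rot": [0, 0, 0]},
  {"grip": 0, "slide": [-0.28, 0, 0], "rot": [0, 0, 0]},
  {"grip": 0, "slide": [-0.35, 0, 0.01], "rot": [0, 0, 0]},
  {"grip": 0, "slide": [-0.42, 0, 0.04], "rot": [0, 0, 0]},
  {"grip": 0, "slide": [-0.49, 0, 0.07], "rot": [0, 0, 0]},
  {"grip": 0, "slide": [-0.56, 0, 0.11], "rot": [0, 0, 0]},
  {"grip": 0, "slide": [-0.63, 0, 0.15], "rot": [0, 0, 0]},
  {"grip": 0, "slide": [-0.68, 0, 0.18], "rot": [0, 0, 0]},
])

```text
clock: 28.82
ee_pos: [0.568, 0.0145, 0.2237]
orientation: [0.999, 0.039, -0.0, 0.0]
ft_force: [0.4, -0.2, 1.2]
gripper_width: -0.0
gripper_force: 0.5
```

Run:
```python
from lid import *
o=r.observe(); print({k:np.round(o[k],3).tolist() for k in("clock","ee_pos","ft_force")})
q=(.528,.029,.076)
for n in("side","top"):
  s=r.capture(n)
  for d in r.masks_of(s,"lid")[:3]:
    m=d["mask"]; best=[]
    for th in np.arange(-.05,2.1,.05):
        P=np.array([[.084-l*np.cos(th),y,.056+l*np.sin(th)] for l in(0,.168) for y in(-.065,.065)])
        M=sil(s,q,[P])>.5; best.append((round((M&m).sum()/(M|m).sum(),2),round(th,2)))
    print(n,round(d["conf"],2),sorted(best)[-3:])
```

```text
{'clock': 28.817, 'ee_pos': [0.568, 0.015, 0.224], 'ft_force': [0.448, -0.219, 1.224]}
side 0.68 [(np.float64(0.6), np.float64(1.1)), (np.float64(0.6), np.float64(1.15)), (np.float64(0.6), np.float64(1.2))]
side 0.58 [(np.float64(0.04), np.float64(0.85)), (np.float64(0.04), np.float64(0.9)), (np.float64(0.04), np.float64(0.95))]
side 0.58 [(np.float64(0.0), np.float64(1.95)), (np.float64(0.0), np.float64(2.0)), (np.float64(0.0), np.float64(2.05))]
top 0.88 [(np.float64(0.0), np.float64(1.95)), (np.float64(0.0), np.float64(2.0)), (np.float64(0.0), np.float64(2.05))]
top 0.53 [(np.float64(0.05), np.float64(1.2)), (np.float64(0.06), np.float64(1.1)), (np.float64(0.07), np.float64(1.15))]
```

The lid follows, at an angle of about 1.15. I continue down.

Emit:
arm_command([
  {"grip": 0, "slide": [-0.07, 0, 0.03], "rot": [0, 0, 0]},
  {"grip": 0, "slide": [-0.14, 0, 0.06], "rot": [0, 0, 0]},
  {"grip": 0, "slide": [-0.21, 0, 0.1], "rot": [0, 0, 0]},
  {"grip": 0, "slide": [-0.27, 0, 0.14], "rot": [0, 0, 0]},
  {"grip": 0, "slide": [-0.33, 0, 0.18], "rot": [0, 0, 0]},
  {"grip": 0, "slide": [-0.38, 0, 0.22], "rot": [0, 0, 0]},
  {"grip": 0, "slide": [-0.42, 0, 0.26], "rot": [0, 0, 0]},
  {"grip": 0, "slide": [-0.46, 0, 0.3], "rot": [0, 0, 0]},
  {"grip": 0, "slide": [-0.5, 0, 0.34], "rot": [0, 0, 0]},
  {"grip": 0, "slide": [-0.5, 0, 0.34], "rot": [0, 0, 0]},
])

```text
clock: 29.85
ee_pos: [0.5181, 0.0106, 0.1894]
orientation: [0.999, 0.039, -0.001, 0.0]
ft_force: [-0.2, -0.3, -0.1]
gripper_width: -0.0003
gripper_force: 0.0
```

Emit:
arm_command([
  {"grip": 0, "slide": [-0.04, 0, 0.05], "rot": [0, 0, 0]},
  {"grip": 0, "slide": [-0.08, 0, 0.1], "rot": [0, 0, 0]},
  {"grip": 0, "slide": [-0.12, 0, 0.15], "rot": [0, 0, 0]},
  {"grip": 0, "slide": [-0.16, 0, 0.2], "rot": [0, 0, 0]},
  {"grip": 0, "slide": [-0.2, 0, 0.25], "rot": [0, 0, 0]},
  {"grip": 0, "slide": [-0.24, 0, 0.3], "rot": [0, 0, 0]},
  {"grip": 0, "slide": [-0.27, 0, 0.35], "rot": [0, 0, 0]},
  {"grip": 0, "slide": [-0.3, 0, 0.4], "rot": [0, 0, 0]},
  {"grip": 0, "slide": [-0.32, 0, 0.46], "rot": [0, 0, 0]},
  {"grip": 0, "slide": [-0.32, 0, 0.46], "rot": [0, 0, 0]},
])

```text
clock: 30.68
ee_pos: [0.4863, 0.0082, 0.1431]
orientation: [0.999, 0.039, -0.001, 0.0]
ft_force: [-0.3, -0.6, 0.3]
gripper_width: 0.0001
gripper_force: 0.0
```

Emit:
arm_command([
  {"grip": 0, "slide": [0, 0, 0.07], "rot": [0, 0, 0]},
  {"grip": 0, "slide": [0, 0, 0.14], "rot": [0, 0, 0]},
  {"grip": 0, "slide": [0, 0, 0.21], "rot": [0, 0, 0]},
  {"grip": 0, "slide": [0, 0, 0.28], "rot": [0, 0, 0]},
  {"grip": 0, "slide": [0, 0, 0.34], "rot": [0, 0, 0]},
  {"grip": 0, "slide": [0, 0, 0.4], "rot": [0, 0, 0]},
  {"grip": 0, "slide": [0, 0, 0.45], "rot": [0, 0, 0]},
  {"grip": 0, "slide": [0, 0, 0.5], "rot": [0, 0, 0]},
  {"grip": 0, "slide": [0, 0, 0.54], "rot": [0, 0, 0]},
  {"grip": 0, "slide": [0, 0, 0.56], "rot": [0, 0, 0]},
])

```text
clock: 31.52
ee_pos: [0.4873, 0.0083, 0.0877]
orientation: [0.999, 0.039, -0.0, 0.0]
ft_force: [-0.8, -0.6, 1.3]
gripper_width: 0.0
gripper_force: 0.2
```

Emit:
arm_command([
  {"grip": 0, "slide": [0, 0, 0.005], "rot": [0, 0, 0]},
  {"grip": 0, "slide": [0, 0, 0.01], "rot": [0, 0, 0]},
  {"grip": 0, "slide": [0, 0, 0.015], "rot": [0, 0, 0]},
  {"grip": 0, "slide": [0, 0, 0.02], "rot": [0, 0, 0]},
  {"grip": 0, "slide": [0, 0, 0.025], "rot": [0, 0, 0]},
  {"grip": 0, "slide": [0, 0, 0.025], "rot": [0, 0, 0]},
  {"grip": 0, "slide": [0, 0, 0.025], "rot": [0, 0, 0]},
  {"grip": 0, "slide": [0, 0, 0.025], "rot": [0, 0, 0]},
  {"grip": 0, "slide": [0, 0, 0.025], "rot": [0, 0, 0]},
  {"grip": 0, "slide": [0, 0, 0.025], "rot": [0, 0, 0]},
])

```text
clock: 32.35
ee_pos: [0.4875, 0.0083, 0.0858]
orientation: [0.999, 0.039, 0.0, -0.0]
ft_force: [0.1, 0.2, 0.5]
gripper_width: 0.0002
gripper_force: 0.2
```

```bash
cat > lm.py <<'E'
from lid import *
o=r.observe(); print({k:np.round(o[k],4).tolist() for k in("clock","ee_pos","ft_force")})
q=(.528,.029,.076)
for n in("side","top"):
  s=r.capture(n)
  for d in r.masks_of(s,"lid")[:3]:
    m=d["mask"]; best=[]
    for th in np.arange(-.05,2.1,.025):
        P=np.array([[.084-l*np.cos(th),y,.056+l*np.sin(th)] for l in(0,.168) for y in(-.065,.065)])
        M=sil(s,q,[P])>.5; best.append((float(round((M&m).sum()/(M|m).sum(),2)),float(round(th,3))))
    print(n,round(d["conf"],2),sorted(best)[-3:])
E
python3 lm.py
```

```text
{'clock': 32.35, 'ee_pos': [0.4875, 0.0083, 0.0858], 'ft_force': [0.0981, 0.1747, 0.4949]}
side 0.93 [(0.57, 0.025), (0.58, -0.025), (0.58, 0.0)]
side 0.75 [(0.08, 1.275), (0.08, 1.3), (0.08, 1.325)]
side 0.34 [(0.46, -0.025), (0.46, 0.0), (0.46, 0.025)]
top 0.81 [(0.0, 2.025), (0.0, 2.05), (0.0, 2.075)]
top 0.59 [(0.29, 1.275), (0.31, 1.3), (0.32, 1.325)]
```

Emit:
arm_command([
  {"grip": 0, "slide": [0, 0, 0.01], "rot": [0, 0, 0]},
  {"grip": 0, "slide": [0, 0, 0.015], "rot": [0, 0, 0]},
  {"grip": 0, "slide": [0, 0, 0.02], "rot": [0, 0, 0]},
  {"grip": 0, "slide": [0, 0, 0.02], "rot": [0, 0, 0]},
  {"grip": 0, "slide": [0, 0, 0.02], "rot": [0, 0, 0]},
  {"grip": 0, "slide": [0, 0, 0.02], "rot": [0, 0, 0]},
  {"grip": 0, "slide": [0, 0, 0.02], "rot": [0, 0, 0]},
  {"grip": 0, "slide": [0, 0, 0.02], "rot": [0, 0, 0]},
  {"grip": 0, "slide": [0, 0, 0.02], "rot": [0, 0, 0]},
  {"grip": 0, "slide": [0, 0, 0.02], "rot": [0, 0, 0]},
])

```text
clock: 33.38
ee_pos: [0.4874, 0.0083, 0.0838]
orientation: [0.999, 0.039, 0.0, -0.0]
ft_force: [0.1, 0.2, 2.3]
gripper_width: 0.0001
gripper_force: 0.8
```

Emit:
arm_command([
  {"grip": 0, "slide": [0, 0, 0.005], "rot": [0, 0, 0]},
  {"grip": 0, "slide": [0, 0, 0.01], "rot": [0, 0, 0]},
  {"grip": 0, "slide": [0, 0, 0.01], "rot": [0, 0, 0]},
  {"grip": 0, "slide": [0, 0, 0.01], "rot": [0, 0, 0]},
  {"grip": 0, "slide": [0, 0, 0.01], "rot": [0, 0, 0]},
  {"grip": 0, "slide": [0, 0, 0.01], "rot": [0, 0, 0]},
  {"grip": 0, "slide": [0, 0, 0.01], "rot": [0, 0, 0]},
  {"grip": 0, "slide": [0, 0, 0.01], "rot": [0, 0, 0]},
  {"grip": 0, "slide": [0, 0, 0.01], "rot": [0, 0, 0]},
  {"grip": 0, "slide": [0, 0, 0.01], "rot": [0, 0, 0]},
])

```text
clock: 34.22
ee_pos: [0.4875, 0.0083, 0.0836]
orientation: [0.999, 0.039, 0.0, -0.0]
ft_force: [-2.0, 0.3, 15.5]
gripper_width: 0.0
gripper_force: 8.0
```

Emit:
arm_command([
  {"grip": 0, "slide": [0, 0, 0.005], "rot": [0, 0, 0]},
  {"grip": 0, "slide": [0, 0, 0.01], "rot": [0, 0, 0]},
  {"grip": 0, "slide": [0, 0, 0.01], "rot": [0, 0, 0]},
  {"grip": 0, "slide": [0, 0, 0.01], "rot": [0, 0, 0]},
  {"grip": 0, "slide": [0, 0, 0.01], "rot": [0, 0, 0]},
  {"grip": 0, "slide": [0, 0, 0.01], "rot": [0, 0, 0]},
  {"grip": 0, "slide": [0, 0, 0.01], "rot": [0, 0, 0]},
  {"grip": 0, "slide": [0, 0, 0.01], "rot": [0, 0, 0]},
  {"grip": 0, "slide": [0, 0, 0.01], "rot": [0, 0, 0]},
  {"grip": 0, "slide": [0, 0, 0.01], "rot": [0, 0, 0]},
])

```text
clock: 35.05
ee_pos: [0.4875, 0.0083, 0.0834]
orientation: [0.999, 0.039, 0.001, -0.0]
ft_force: [-5.8, -0.0, 29.6]
gripper_width: 0.0001
gripper_force: 15.0
```

There is a firm stop with the fingertips at z ≈ 59 mm, which is the shut height. I retreat and check.

Emit:
arm_command([
  {"grip": 0, "slide": [0, 0, -0.3], "rot": [0, 0, 0]},
  {"grip": 0, "slide": [0, 0, -0.6], "rot": [0, 0, 0]},
  {"grip": 0, "slide": [0, 0, -1], "rot": [0, 0, 0]},
  {"grip": 0, "slide": [0, 0, -1], "rot": [0, 0, 0]},
  {"grip": 0, "slide": [0, 0.3, -1], "rot": [0, 0, 0]},
  {"grip": 0, "slide": [0, 0.6, -1], "rot": [0, 0, 0]},
  {"grip": 0, "slide": [0, 1, -1], "rot": [0, 0, 0]},
  {"grip": 0, "slide": [0, 1, -1], "rot": [0, 0, 0]},
  {"grip": 0, "slide": [0, 1, -1], "rot": [0, 0, 0]},
  {"grip": 0, "slide": [0, 1, -1], "rot": [0, 0, 0]},
])

```text
clock: 35.88
ee_pos: [0.4949, -0.0913, 0.1816]
orientation: [0.999, 0.038, -0.0, -0.0]
ft_force: [0.4, 0.9, 1.4]
gripper_width: -0.0
gripper_force: 0.0
```

Emit:
arm_command([
  {"grip": 0, "slide": [0, 1, 0], "rot": [0, 0, 0]},
  {"grip": 0, "slide": [0, 1, 0], "rot": [0, 0, 0]},
  {"grip": 0, "slide": [0, 1, 0], "rot": [0, 0, 0]},
  {"grip": 0, "slide": [0, 1, 0], "rot": [0, 0, 0]},
  {"grip": 0, "slide": [0, 1, 0], "rot": [0, 0, 0]},
  {"grip": 0, "slide": [0, 1, 0], "rot": [0, 0, 0]},
  {"grip": 0, "slide": [0, 1, 0], "rot": [0, 0, 0]},
  {"grip": 0, "slide": [0, 1, 0], "rot": [0, 0, 0]},
  {"grip": 0, "slide": [0, 1, 0], "rot": [0, 0, 0]},
  {"grip": 0, "slide": [0, 1, 0], "rot": [0, 0, 0]},
])

```text
clock: 36.72
ee_pos: [0.5031, -0.1903, 0.1819]
orientation: [0.999, 0.039, 0.0, -0.0]
ft_force: [0.2, -0.1, 0.0]
gripper_width: -0.0001
gripper_force: 0.0
```

```bash
python3 lm.py; python3 lid.py
python3 - <<'E'
from h import *
t=r.capture("top")
for n in("timer","petri_dish","blue_marker","loose_tube"): print(n,[(round(d["conf"],2),(np.array(d["position"])[::-1]*[640,400]).round().tolist()) for d in r.boxes_of(t,n)[:3]])
E
```

```text
{'clock': 36.7167, 'ee_pos': [0.5031, -0.1903, 0.1819], 'ft_force': [0.2396, -0.114, 0.0159]}
side 0.96 [(0.16, 1.075), (0.16, 1.1), (0.16, 1.125)]
side 0.62 [(0.72, 0.025), (0.73, -0.025), (0.73, 0.0)]
top 0.87 [(0.48, 0.1), (0.48, 0.125), (0.48, 0.15)]
top 0.45 [(0.0, 2.025), (0.0, 2.05), (0.0, 2.075)]
{'clock': 36.917, 'ee_pos': [0.503, -0.191, 0.182], 'ft_force': [-0.388, 1.077, -0.356]}
side 0.77 [355. 179.] theta 0.97 err px 0.3
side 0.62 [345. 231.] theta -0.05 err px 29.9
top 0.69 [265. 213.] theta 0.85 err px 5.7
top 0.52 [342. 277.] theta -0.05 err px 84.7
timer [(0.82, [220.0, 180.0])]
petri_dish [(0.67, [340.0, 164.0])]
blue_marker [(0.64, [267.0, 214.0]), (0.53, [228.0, 247.0]), (0.43, [407.0, 191.0])]
loose_tube [(0.71, [404.0, 191.0])]
```

```bash
python3 -c "
from station import r
print(r.close_job())"
```

```text
the job is handed in; nothing more can be done
None
```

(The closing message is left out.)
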